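Stir the oil sample cups and set them out for the viscosity bath

TASK

Before the samples go to the viscosity bath, first turn the bench timer's knob back to its zero stop. Then take the stirrer from its stand, rinse it by dipping its paddle deep into the white beaker, dip it in the same way into each sample cup in the row from left to right (as seen from the robot), rinse it in the beaker once more and hang it back in its stand. At the end all the sample cups must stand upright on the steel tray; do not tip over a cup, the beaker or the glass flask on the way.

Things in the scene. Friction and masses are not known exactly. Their poses are not given: they have to be found in the camera images.
- timer_knob (a joint): Knob on top of the bench timer. Value in rad: 0 at the zero stop, growing as the knob turns clockwise seen from above, up to 4.2; so it is reset by turning anticlockwise. It stays where it is left (friction about 0.05 N m). At 0 its steel pointer points to the long mark on the dial, along the timer's +x. It starts between 1.2 and 2.6.
- timer_grip (a point): Point on the vertical axis of the timer knob, at about mid height of its grip bar, 89 mm above the bench. The bar is 50 mm long, 14 mm thick; its top is 12 mm above and the disc under it 18 mm below this point. The point turns with the knob; its x axis runs along the bar towards the pointer.
- timer: Bench timer: white box 130 x 130 x 60 mm with a round paper dial on top, fixed to the bench. Origin under its centre, z up; x axis towards the zero mark.
- stirrer: Stirrer 155 mm long, hanging upright in its stand. Origin at its lower end (the tip), z up along the shaft. From the tip: flat paddle 18 x 5 x 30 mm, shaft 10 mm in diameter, disc-shaped collar 36 mm across from 95 to 101 mm, then a square wooden grip 22 x 22 mm (sides along the stirrer's x and y) up to 155 mm. 80 g.
- stirrer_tip (a point): The stirrer's tip, in the middle of the lower end of the paddle.
- stirrer_grip (a point): Where to hold the stirrer: on its axis, in the square grip, 130 mm above the tip.
- stand: Stirrer stand, fixed. Origin on the bench under the axis of the hanging stirrer; z up. Fork of two prongs, 18 mm apart, each 12 mm wide, top at 115 mm, open towards +y (they end at y = 20 mm), closed by a post at y = -39 mm. Foot plate 10 mm thick, y = -65 to 25 mm.
- stand_rest (a point): Where the tip of the stirrer is when it hangs, 20 mm above the bench: the collar rests on the prongs. Axes as the stand's. To take the stirrer out, lift it about 12 mm and slide it 45 mm to the stand's +y, then it is free to rise; hang it up the reverse way.
- beaker: White open rinse beaker, 88 mm outer and 80 mm inner diameter, 95 mm high, bottom 10 mm thick, loose, 350 g, the only one. Origin under its centre. A dip counts when the tip is within 34 mm of its axis and less than 45 mm above its underside.
- tray: Fixed sheet steel tray 190 (x) x 170 (y) mm, wall 3 mm thick and 14 mm high, floor 3 mm thick. Origin under its centre, z up. It holds all four cups, two by two.
- flask: Small glass flask with a stopper, 52 mm diameter, 110 mm high, a bystander that must not be tipped over. Origin under its centre.
- cup_1: Sample cup, leftmost place of the row (row runs across the bench, left is +y): plain open aluminium cup, 54 mm outer and 48 mm inner diameter, 75 mm high, bottom 10 mm thick, about 160 g, loose on a cork mat 3 mm thick. Origin under its centre, z up. May be absent. A dip counts when the tip is within 22 mm of its axis and less than 35 mm above its underside.
- cup_2: Sample cup, second place of the row (row runs across the bench, left is +y): plain open aluminium cup, 54 mm outer and 48 mm inner diameter, 75 mm high, bottom 10 mm thick, about 160 g, loose on a cork mat 3 mm thick. Origin under its centre, z up. May be absent. A dip counts when the tip is within 22 mm of its axis and less than 35 mm above its underside.
- cup_3: Sample cup, third place of the row (row runs across the bench, left is +y): plain open aluminium cup, 54 mm outer and 48 mm inner diameter, 75 mm high, bottom 10 mm thick, about 160 g, loose on a cork mat 3 mm thick. Origin under its centre, z up. May be absent. A dip counts when the tip is within 22 mm of its axis and less than 35 mm above its underside.
- cup_4: Sample cup, rightmost place of the row (row runs across the bench, left is +y): plain open aluminium cup, 54 mm outer and 48 mm inner diameter, 75 mm high, bottom 10 mm thick, about 160 g, loose on a cork mat 3 mm thick. Origin under its centre, z up. May be absent. A dip counts when the tip is within 22 mm of its axis and less than 35 mm above its underside.
Things that resemble listed ones, but are neither listed nor needed, are in the scene too. What is shaped like the cup_1 but purple is not meant.

How it is judged:
By the outcome, as a careful person would: the job done as asked, in the order asked, and still so for the second after the job is handed in, with the robot touching nothing.
Of cup_1, cup_2, cup_3, cup_4 only 3 to 4 are there at a start; the rules pass over those that are not, and their reading is None.
At some moment in a run one of cup_1, cup_2, cup_3, cup_4 may be knocked a few centimetres aside while the robot is not near it.
It also fails if it takes over 210 s, if anything falls off the work surface, if the arm or the gripper's body presses on something with over 40 N, if the wrist force passes 120 N, or if a joint passes its speed limit or range.

ROBOT

A 6-joint arm with a two-finger parallel gripper is mounted at the origin on the work surface. World frame = base frame: x ahead of the robot, y to its left, z up, the work surface at z = 0. Lengths are in m, angles in rad, forces in N, time in s.
With the tool pointing down it reaches from about 0.325 to 0.9 m from the base axis. Payload 6.1 kg.
Tool frame: the origin (TCP) lies at the very end of the fingers, on their centre line; the grasp point (between the pads) lies 19 mm behind it (grip_depth is the distance from the TCP to the grasp point, in m); z points along the fingers, y is the line along which they close (so a half turn about z gives the same grasp; the last joint's range is limited). The gripper opens to 87 mm and grips with 3 to 60 N. Pads are 19 mm wide; open, the fingers measure 117 mm over their backs; the gripper's body (75 mm by 190 mm) begins 51 mm behind the grasp point.
Start: joints at [-1.397, 0.22, 1.526, -0, 1.395, -0.126], TCP at [0.185, -0.597, 0.223] pointing down, gripper open.
Joint ranges: [-2.98, 2.98], [-0.91, 2.08], [0.09, 2.57], [-1.24, 4.39], [0.2, 2.65], [-2.68, 2.68]. Speed limits (rad/s): [2.57, 2.57, 3.01, 3.14, 3.14, 3.14].

INTERFACE

Orientations are given as a unit quaternion [x, y, z, w].
In Python, from station import observe, snapshot, camera_model, hand_in, recognise, grip_depth gives the robot as it stands.
- The arm moves only by the tool apply_moves, never from a script. Its argument "rows" is a list of rows, each an object of numbers: "x", "y", "z": the shift along the tool's x, y, z in mm; "wx", "wy", "wz": the turn, a rotation vector about the tool's x, y, z in rad. In form: [{"x": .., "y": .., "z": .., "wx": .., "wy": .., "wz": ..}, ...]. A call has 1 to 8 rows; each row shifts and turns the commanded pose from where the row before left it, along the tool's axes as they then stand; what a row does not reach is not made up. A row lasts 1/10 s, in which the tool goes at most 50 mm and 8.59 degrees, less where a joint would pass 70% of its speed; a pose out of reach is approached as far as the arm can. A call is refused whole if a number of a shift passes 50 or a number of a turn 0.15, either way. A call with a gripper value outside its range is refused whole. "fingers" is the opening, from 0 (shut) to 1 (fully open), set as the call begins (left out, the last holds). The fingers move at their own pace and stop on an object; "squeeze" is the grip in N (left out, the last holds). Time passes only in rows, so rows that do not move let the fingers close. It gives the time, the measured TCP pose, the force, the opening and the grip force at its end, in the units of the state.
- observe(): the state, without advancing time (a new reading comes with each control period).
- snapshot(name): name is "scene" or "side" or "wrist"; returns the picture (400x640x3 uint8, red, green, blue); there is no depth.
- camera_model(name): a dict with "fov_y" (degrees; the focal length in pixels is half the picture's height over the tangent of half this angle, whatever the lens; pixels are square), "cx", "cy" (the principal point, pixels), "origin" and "attitude" of the camera in the world; the wrist camera has in their place "tool_from_camera" (4x4, takes a point from camera to tool coordinates, whose origin is the TCP and whose axes are the flange's). Camera axes: x right, y up, looking along -z (the intrinsics and any distortion apply to the point x, -y, -z); pixel columns grow to the right and rows downward; lengths in m; the calibration is good to about 2 mm. The wrist camera is an equidistant fisheye: a pixel r from the principal point sees the ray r / f radians off the axis. A picture is of the moment at which its call begins: read the wrist's pose just before it. camera_model takes no time and is no camera call.
- hand_in(): hands the job in; it is judged then, once.
Trained networks look in the newest picture that a camera, given by its name, has taken for a name from the list of things; names that differ only in an ending like _2 or _b are one class to them, and where a whole thing is asked for, a point or a joint stands for the part that bears it (a point fixed in the world has none). Each returns a list of dicts, best first, with "score" (0 to 1); they miss things now and then, are a little off and sometimes report something else, mostly with a low value. They report only what shows in the picture. A call takes as long as a camera call. They do not tell look-alikes from the thing itself.
- recognise(target, camera): "extent" ([left, top, width, height] in pixels, round what is visible of it).
The state is a dict: "time_s": time; "qpos": joint angles; "qvel": joint speeds; "effort": joint torques, N m; "ee_pos": TCP position; "tool_rot": TCP orientation; "force": force on the tool from outside, world axes, zero at the start; "wrist_torque": the same for the moment, N m; "gripper_width": opening from 0.0 (shut) to 1.0 (fully open); "grip_force": force on a finger pad.
Only numpy, scipy, OpenCV 4.12 (cv2) and the standard library are available. Lean on these libraries where they do the work, as an engineer would, in place of code of your own. Each camera call takes 0.05 s, during which the arm holds its last target. There are 200 camera calls.

## Working session

There is one attempt and no reset: what is moved stays moved. The work goes in short steps, Python scripts to look and compute and a tool call to move; the robot and the scene stay as the last step left them, time stands still between calls to the robot, and variables do not carry over. Pictures are saved under pics/ and viewed, at most 14 in all, crops included, and the job is handed in when it is done.

Besides the shell and the picture viewer there is one more tool, called after "Call:" by a JSON object that holds its "api" and its "payload", one argument or row to a line. apply_moves: Moves the arm, as the interface text tells. Its arguments: {"type":"object","properties":{"rows":{"type":"array"},"fingers":{"type":"number"},"squeeze":{"type":"number"}},"required":["rows"]}

```bash
ls; mkdir -p pics; python3 - <<'E'
from station import *
import cv2
print(observe()); print(grip_depth)
for n in ["scene","side","wrist"]:
    im=snapshot(n); cv2.imwrite(f"pics/{n}0.png",im[:,:,::-1]); print(n,camera_model(n))
    for t in ["timer_knob","timer","stirrer","stand","beaker","tray","flask","cup_1"]:
        print(t,[(r["extent"],round(r["score"],2)) for r in recognise(t,n)])
E
```

```text
pics
{'time_s': 0.0, 'qpos': array([-1.39710558e+00,  2.21195777e-01,  1.52762560e+00,  5.73045860e-06,
        1.39470100e+00, -1.26115711e-01]), 'qvel': array([ 0.00081353,  0.00191017, -0.00052753, -0.00095631,  0.00038205,
        0.00235558]), 'effort': array([ 1.50034277e-03, -4.94604850e+01, -3.87377858e+01,  6.99569844e-02,
        5.70146414e-02, -1.21343219e-04]), 'ee_pos': array([ 0.18446436, -0.5965031 ,  0.22144839]), 'tool_rot': array([ 9.88785150e-01,  1.49341879e-01, -2.01299043e-05, -9.64657462e-04]), 'force': array([-0.4299426 , -0.33694032,  0.27539903]), 'wrist_torque': array([-0.01054307, -0.02825551, -0.02087815]), 'grip_force': 0.0, 'gripper_width': 1.0001117400182282}
0.0187
scene {'fov_y': 44.96466699997309, 'cx': 318.7346212217351, 'cy': 197.7683893507731, 'origin': array([ 1.63394163, -0.21795215,  0.83766872]), 'attitude': array([0.36381152, 0.30314703, 0.54803835, 0.68949041])}
timer_knob [([412.5, 165.1, 18.0, 20.2], 0.81)]
timer [([394.2, 166.6, 58.3, 46.6], 0.61)]
stirrer [([332.2, 216.7, 22.7, 35.4], 0.28)]
stand [([320.1, 172.7, 32.5, 45.8], 0.58), (
[... 1168 characters left out ...]
85.4, 240.7, 21.8, 30.3], 0.86), ([289.7, 161.6, 14.6, 28.7], 0.84), ([276.9, 211.0, 22.5, 25.8], 0.8), ([209.1, 250.0, 23.3, 26.4], 0.75), ([278.6, 180.6, 25.7, 31.8], 0.62)]
wrist {'fov_y': 65.70646984690485, 'cx': 314.677450280276, 'cy': 198.7477192536617, 'tool_from_camera': array([[ 8.09489591e-04,  9.65902156e-01,  2.58906103e-01,
         7.04730384e-02],
       [ 9.99999659e-01, -8.24353774e-04, -5.11545557e-05,
        -7.49541109e-04],
       [ 1.64019928e-04,  2.58906057e-01, -9.65902494e-01,
        -1.63604002e-01],
       [ 0.00000000e+00,  0.00000000e+00,  0.00000000e+00,
         1.00000000e+00]])}
timer_knob []
timer []
stirrer []
stand []
beaker []
tray []
flask []
cup_1 []
```

```bash
python3 - <<'E'
import cv2
a=cv2.imread("pics/scene0.png")[140:300,160:480]
cv2.imwrite("pics/s1.png",cv2.resize(a,None,fx=2.5,fy=2.5,interpolation=cv2.INTER_CUBIC))
a=cv2.imread("pics/side0.png")[110:390,190:450]
cv2.imwrite("pics/s2.png",cv2.resize(a,None,fx=2.14,fy=2.14,interpolation=cv2.INTER_CUBIC))
E
```

```text
(no output)
```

View pics/s1.png

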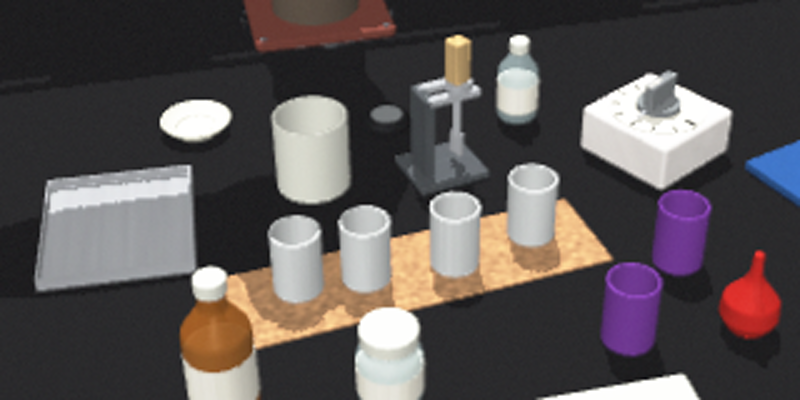

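View pics/s2.png

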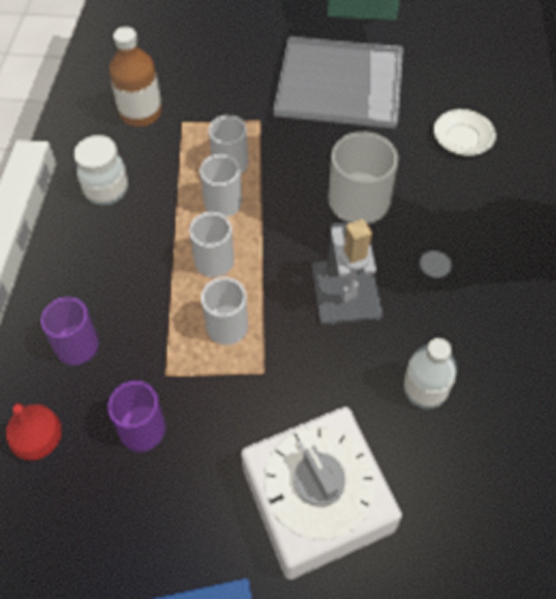

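```bash
cat > h.py <<'E'
import numpy as np, cv2
from station import *
from scipy.spatial.transform import Rotation as R
from scipy.optimize import least_squares
def cam(n,st=None):
    m=camera_model(n); f=200/np.tan(np.radians(m["fov_y"]/2))
    if n=="wrist":
        st=st or observe(); T=np.eye(4); T[:3,:3]=R.from_quat(st["tool_rot"]).as_matrix(); T[:3,3]=st["ee_pos"]
        T=T@np.array(m["tool_from_camera"]); return dict(R=T[:3,:3],o=T[:3,3],f=f,c=(m["cx"],m["cy"]),fish=True)
    return dict(R=R.from_quat(m["attitude"]).as_matrix(),o=np.array(m["origin"]),f=f,c=(m["cx"],m["cy"]),fish=False)
def proj(C,P):
    p=(np.atleast_2d(P)-C["o"])@C["R"]; x,y,z=p[:,0],-p[:,1],-p[:,2]
    if C["fish"]:
        r=np.hypot(x,y)+1e-12; t=np.arctan2(r,z); u,v=C["f"]*t*x/r,C["f"]*t*y/r
    else: u,v=C["f"]*x/z,C["f"]*y/z
    return np.c_[u+C["c"][0],v+C["c"][1]]
def back(C,uv,z):
    a,b=(uv[0]-C["c"][0])/C["f"],(uv[1]-C["c"][1])/C["f"]
    if C["fish"]:
        t=np.hypot(a,b)+1e-12; d=np.array([np.sin(t)*a/t,-np.sin(t)*b/t,-np.cos(t)])
    else: d=np.array([a,-b,-1])
    d=C["R"]@d; return C["o"]+d*(z-C["o"][2])/d[2]
A=np.linspace(0,2*np.pi,48,endpoint=False)
def cyl(x,y,r,h,z0): 
    c=np.c_[x+r*np.cos(A),y+r*np.sin(A)]
    return np.r_[np.c_[c,0*A+z0],np.c_[c,0*A+z0+h]]
def bbox(C,P):
    q=proj(C,P); return np.r_[q.min(0),q.max(0)]
def fitcyl(obs,r,h,z0):
    """obs: list of (cam, extent)"""
    def res(p): return np.concatenate([bbox(C,cyl(*p,r,h,z0))-[e[0],e[1],e[0]+e[2],e[1]+e[3]] for C,e in obs])
    C,e=obs[0]; g=back(C,(e[0]+e[2]/2,e[1]+e[3]/2),z0+h/2)[:2]
    s=least_squares(res,g,loss="soft_l1"); return s.x,res(s.x)
E
python3 - <<'E'
from h import *
S,D=cam("scene"),cam("side")
sc=[[419.1,213.5,21.6,35.0],[360.9,207.6,25.1,31.0],[332,214.8,18.6,38.3],[295.4,221,22,34],[262.3,226.6,29.7,35.8],[399.3,245.5,25.2,33.9]]
sd=[[240.8,285.7,27.5,37.3],[285.4,240.7,21.8,30.3],[289.7,161.6,14.6,28.7],[276.9,211,22.5,25.8],[209.1,250,23.3,26.4],[278.6,180.6,25.7,31.8]]
np.set_printoptions(precision=4,suppress=True)
for n,C,L in(("scene",S,sc),("side",D,sd)):
    for e in L: 
        p,r=fitcyl([(C,e)],.027,.075,.003); print(n,e,p,r)
for nm,a,b,r,h in(("beaker",[271.9,177.9,28.1,43.5],[341.1,170.5,34.8,43.9],.044,.095),("flask",[357.7,156.3,14.2,35],[378,266.9,28.1,34.9],.026,.11)):
    for o in([(S,a)],[(D,b)],[(S,a),(D,b)]): print(nm,*fitcyl(o,r,h,0))
# timer knob, stirrer, tray
for nm,C,e,z in(("knob",S,[412.5,165.1,18,20.2],.089),("knob",D,[329.1,318.7,23.3,26.4],.085),("tray",S,[171.1,206.3,63.6,48.2],.007),("tray",D,[317.2,123.1,61.1,46.2],.007),("timer",S,[394.2,166.6,58.3,46.6],.04),("timer",D,[303.8,299.1,70.9,83.2],.04)):
    print(nm,back(C,(e[0]+e[2]/2,e[1]+e[3]/2),z))
print("wood", back(S,(160+457/2.5,140+38/2.5),.175),back(D,(190+358/2.14,110+227/2.14),.175))
E
```

```text
scene [419.1, 213.5, 21.6, 35.0] [0.6842 0.2816] [-0.9749  0.2806  0.906  -0.3003]
scene [360.9, 207.6, 25.1, 31.0] [0.6137 0.1464] [ 2.346  -1.2993 -1.9374  1.2038]
scene [332, 214.8, 18.6, 38.3] [0.6407 0.0473] [-0.9437  2.1069  0.9427 -1.6544]
scene [295.4, 221, 22, 34] [ 0.6346 -0.0462] [ 0.3798 -0.4316 -0.3948  0.4095]
scene [262.3, 226.6, 29.7, 35.8] [ 0.6429 -0.1278] [ 2.8025  0.2269 -4.2909 -0.1453]
scene [399.3, 245.5, 25.2, 33.9] [0.7915 0.1879] [ 0.2217 -2.1022 -0.214   1.4878]
side [240.8, 285.7, 27.5, 37.3] [0.6807 0.2898] [ 0.3263  2.1621 -0.3512 -1.744 ]
side [285.4, 240.7, 21.8, 30.3] [0.5979 0.1481] [-0.0699 -0.8489  0.0735  0.7965]
side [289.7, 161.6, 14.6, 28.7] [ 0.6326 -0.1306] [-1.7334 -0.1474  2.2264  0.1042]
side [276.9, 211, 22.5, 25.8] [0.6344 0.0495] [ 0.6789 -2.5987 -0.7427  2.4156]
side [209.1, 250, 23.3, 26.4] [0.7914 0.1859] [-1.6087 -3.7075  2.1445  1.9559]
side [278.6, 180.6, 25.7, 31.8] [ 0.641  -0.0476] [ 2.2621  1.1062 -3.6646 -0.9124]
beaker [ 0.4491 -0.0699] [-1.6107  0.0892  1.8816 -0.1578]
beaker [ 0.4435 -0.0758] [ 1.3419  0.4556 -1.1054 -0.3537]
beaker [ 0.4461 -0.074 ] [-3.1465 -0.2518  0.3674 -0.5591  0.4778  0.8629 -2.0084  0.0826]
flask [0.3735 0.1932] [-1.8623 -2.1391  1.5596  1.1569]
flask [0.354  0.2129] [-0.1423 -2.0608  0.1268  1.9095]
flask [0.3541 0.2068] [ 0.5038 -5.4603  3.8131 -2.574  -0.2068 -4.3341 -0.0674 -0.3825]
knob [0.4805 0.3375 0.089 ]
knob [0.4714 0.3482 0.085 ]
tray [ 0.4877 -0.3194  0.007 ]
tray [ 0.4827 -0.312   0.007 ]
timer [0.4879 0.3456 0.04  ]
timer [0.4725 0.3538 0.04  ]
wood [0.4535 0.1001 0.175 ] [0.4503 0.0995 0.175 ]
```

Call:
{"api": "apply_moves", "payload": {
  "rows": [
    {"z":-50,"wz":0.15},
    {"z":-50,"wz":0.15},
    {"x":28,"y":-39,"z":-7},
    {"x":28,"y":-39,"z":-7},
    {"x":28,"y":-39,"z":-7},
    {"x":28,"y":-39,"z":-7},
    {"x":28,"y":-39,"z":-7},
    {"x":28,"y":-39,"z":-7}
  ]
}}

```text
schema error: expected keys x, y, z, wx, wy, wz
```

Call:
{"api": "apply_moves", "payload": {
  "rows": [
    {"x":28,"y":-39,"z":-7},
    {"x":28,"y":-39,"z":-7},
    {"x":28,"y":-39,"z":-7},
    {"x":20,"y":-39,"z":-7},
    {"y":-39},
    {"y":-39},
    {"y":-39},
    {"x":0}
  ]
}}

```text
schema error: expected keys x, y, z, wx, wy, wz
```

```bash
python3 - <<'E'
from h import *
st=observe(); print(st["ee_pos"],st["tool_rot"],st["qpos"])
im=snapshot("wrist"); cv2.imwrite("pics/w1.png",cv2.resize(im[:,:,::-1],None,fx=1.25,fy=1.25)); cv2.imwrite("pics/w1raw.png",im[:,:,::-1])
C=cam("wrist",st)
for t,r,h,z0 in(("cup_1",.027,.075,.003),("beaker",.044,.095,0),("flask",.026,.11,0)):
    for q in recognise(t,"wrist"): print(t,q,*fitcyl([(C,q["extent"])],r,h,z0))
for t,z in(("tray",.007),("timer",.06),("timer_knob",.095),("stirrer",.15),("stand",.1)):
    for q in recognise(t,"wrist"): e=q["extent"];print(t,q,back(C,(e[0]+e[2]/2,e[1]+e[3]/2),z))
E
```

```text
[ 0.18453359 -0.59713528  0.22252839] [ 9.88788488e-01  1.49322889e-01 -1.16814745e-05  1.19919175e-05] [-1.39715546e+00  2.20397994e-01  1.52651980e+00 -2.43021342e-05
  1.39465143e+00 -1.26121771e-01]
```

View pics/w1.png

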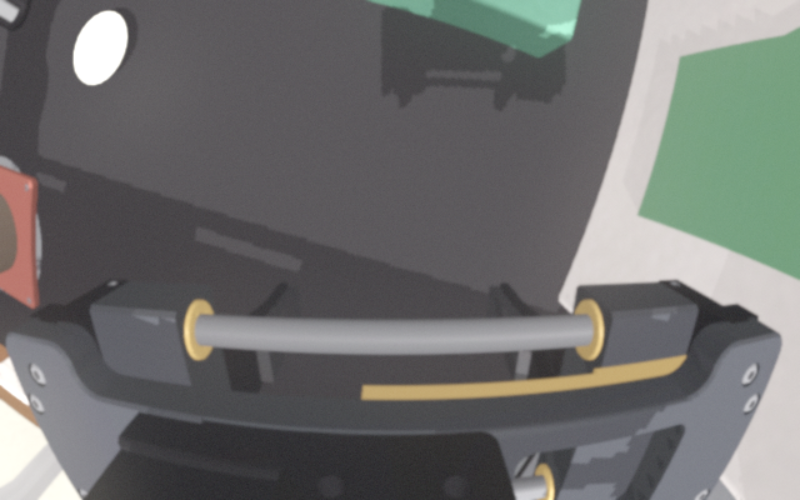

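Call:
{"api": "apply_moves", "payload": {
  "rows": [
    {"x":0,"y":0,"z":-50,"wx":0,"wy":0,"wz":0.15},
    {"x":0,"y":0,"z":-50,"wx":0,"wy":0,"wz":0.15},
    {"x":28,"y":-39,"z":-7,"wx":0,"wy":0,"wz":0},
    {"x":28,"y":-39,"z":-7,"wx":0,"wy":0,"wz":0},
    {"x":28,"y":-39,"z":-7,"wx":0,"wy":0,"wz":0},
    {"x":28,"y":-39,"z":-7,"wx":0,"wy":0,"wz":0},
    {"x":28,"y":-39,"z":-7,"wx":0,"wy":0,"wz":0},
    {"x":28,"y":-39,"z":-7,"wx":0,"wy":0,"wz":0}
  ]
}}

```text
time_s: 2.6
ee_pos: [0.3534, -0.3614, 0.3651]
tool_rot: [1.0, -0.0, 0.0, 0.0]
force: [0.8, -0.5, 0.4]
gripper_width: 0.998
grip_force: 0.0
```

Call:
{"api": "apply_moves", "payload": {
  "rows": [
    {"x":28,"y":-39,"z":-7,"wx":0,"wy":0,"wz":0},
    {"x":20,"y":-40,"z":-7,"wx":0,"wy":0,"wz":0},
    {"x":10,"y":-45,"z":0,"wx":0,"wy":0,"wz":0},
    {"x":0,"y":-49,"z":0,"wx":0,"wy":0,"wz":0},
    {"x":0,"y":-49,"z":0,"wx":0,"wy":0,"wz":0},
    {"x":0,"y":-49,"z":0,"wx":0,"wy":0,"wz":0},
    {"x":0,"y":-40,"z":0,"wx":0,"wy":0,"wz":0},
    {"x":0,"y":0,"z":0,"wx":0,"wy":0,"wz":0}
  ]
}}

```text
time_s: 3.4
ee_pos: [0.4105, -0.0481, 0.3793]
tool_rot: [1.0, 0.003, 0.001, -0.001]
force: [0.5, -0.6, 0.3]
gripper_width: 1.001
grip_force: 0.0
```

```bash
cat > look.py <<'E'
from h import *
import sys
np.set_printoptions(precision=4,suppress=True)
st=observe(); print(st["time_s"],st["ee_pos"],st["tool_rot"],st["qpos"])
im=snapshot("wrist"); cv2.imwrite(f"pics/{sys.argv[1]}.png",cv2.resize(im[:,:,::-1],None,fx=1.25,fy=1.25))
C=cam("wrist",st)
for t,r,h,z0 in(("cup_1",.027,.075,.003),("beaker",.044,.095,0),("flask",.026,.11,0)):
    for q in recognise(t,"wrist"): print(t,q,*fitcyl([(C,q["extent"])],r,h,z0))
for t,z in(("tray",.007),("timer",.06),("timer_knob",.095),("stirrer",.15),("stand",.1)):
    for q in recognise(t,"wrist"): e=q["extent"];print(t,q,back(C,(e[0]+e[2]/2,e[1]+e[3]/2),z))
E
python3 look.py w2
```

```text
3.4 [ 0.4105 -0.0481  0.3793] [ 1.      0.003   0.0009 -0.0006] [-0.3093 -0.3585  1.7877  0.0016  1.711   1.2557]
cup_1 {'extent': [177.9, 30.9, 42.2, 38.7], 'score': 0.94} [0.601  0.1464] [-1.313  -0.0665  1.4457  0.0591]
cup_1 {'extent': [108.1, 1.3, 46.4, 37.6], 'score': 0.94} [0.6821 0.2901] [ 1.2676  0.5173 -1.0344 -0.5135]
cup_1 {'extent': [300.2, 3.3, 36.6, 44.1], 'score': 0.77} [ 0.6338 -0.0512] [ 0.251   0.3423 -0.2522 -0.3624]
cup_1 {'extent': [234.4, 5.8, 36.1, 42.3], 'score': 0.67} [0.634 0.053] [-1.7635 -0.0891  3.1211  0.0756]
cup_1 {'extent': [342.7, 4.0, 42.0, 43.5], 'score': 0.67} [ 0.6359 -0.1232] [ 1.3166  0.3216 -1.0445 -0.3272]
beaker {'extent': [301.8, 113.6, 64.5, 60.0], 'score': 0.95} [ 0.4436 -0.0749] [ 1.8756 -0.0879 -2.1004  0.0651]
flask {'extent': [76.8, 121.7, 35.8, 26.7], 'score': 0.2} [0.4774 0.3844] [-15.8176  -3.435    1.8588   1.6634]
tray {'extent': [407.2, 69.3, 94.2, 108.5], 'score': 0.65} [ 0.4824 -0.3025  0.007 ]
tray {'extent': [79.7, 120.9, 29.1, 27.8], 'score': 0.23} [0.4717 0.4106 0.007 ]
tray {'extent': [341.3, 5.6, 40.8, 42.6], 'score': 0.19} [ 0.6461 -0.1266  0.007 ]
timer {'extent': [71.8, 86.9, 78.0, 89.8], 'score': 0.7} [0.4747 0.3227 0.06  ]
timer {'extent': [188.4, 127.3, 41.7, 29.2], 'score': 0.41} [0.4458 0.1238 0.06  ]
timer_knob {'extent': [79.5, 119.5, 30.0, 30.3], 'score': 0.63} [0.4734 0.3348 0.095 ]
stirrer {'extent': [187.5, 127.8, 42.0, 27.6], 'score': 0.62} [0.4527 0.0929 0.15  ]
stand {'extent': [195.6, 105.8, 73.9, 54.0], 'score': 0.98} [0.461  0.0728 0.1   ]
stand {'extent': [152.2, 178.8, 38.5, 32.9], 'score': 0.66} [0.3667 0.1807 0.1   ]
```

View pics/w2.png

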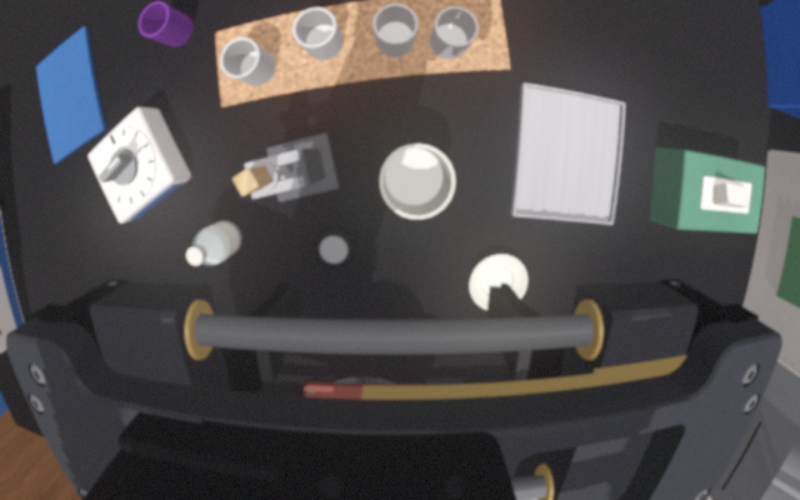

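Call:
{"api": "apply_moves", "payload": {
  "rows": [
    {"x":-10,"y":-48,"z":12,"wx":0,"wy":0,"wz":0},
    {"x":-10,"y":-48,"z":12,"wx":0,"wy":0,"wz":0},
    {"x":-5,"y":-48,"z":12,"wx":0,"wy":0,"wz":0},
    {"x":0,"y":0,"z":0,"wx":0,"wy":0,"wz":0}
  ]
}}

```text
time_s: 4.25
ee_pos: [0.3841, 0.0954, 0.3411]
tool_rot: [1.0, 0.004, -0.001, -0.001]
force: [1.0, 0.2, 0.5]
gripper_width: 1.0
grip_force: 0.0
```

```bash
python3 look.py w3 | grep -v flask
```

```text
4.25 [0.3841 0.0954 0.3411] [ 1.      0.0035 -0.0014 -0.0011] [ 0.0415 -0.4031  1.8893  0.0023  1.6582  1.6055]
cup_1 {'extent': [262.9, 2.5, 39.6, 39.2], 'score': 0.98} [0.5975 0.1439] [-0.6467 -2.4943  0.7535  5.0839]
cup_1 {'extent': [429.0, 0.1, 50.1, 37.7], 'score': 0.93} [ 0.625  -0.1219] [ 0.8155 -1.9226 -0.6897  3.2639]
cup_1 {'extent': [388.2, 0.9, 43.8, 28.7], 'score': 0.76} [ 0.6125 -0.0457] [-1.6229 -3.5381  1.5475 12.9943]
cup_1 {'extent': [329.5, 3.2, 34.0, 21.7], 'score': 0.69} [0.5977 0.0555] [-4.7993 -3.0573  1.7705 22.0494]
cup_1 {'extent': [297.2, 104.9, 28.2, 29.9], 'score': 0.69} [0.4494 0.1025] [-6.1381 -3.8519  5.224   5.3951]
beaker {'extent': [392.5, 96.2, 76.1, 63.4], 'score': 0.92} [ 0.4467 -0.0765] [ 1.0783  0.3202 -1.0819 -0.3504]
beaker {'extent': [486.7, 62.0, 78.8, 109.3], 'score': 0.39} [ 0.505  -0.2552] [  1.1864  12.2967  -8.3107 -42.0738]
tray {'extent': [486.9, 59.5, 81.7, 114.7], 'score': 0.64} [ 0.4828 -0.3028  0.007 ]
timer {'extent': [112.4, 58.4, 96.6, 104.3], 'score': 0.7} [0.4733 0.3351 0.06  ]
timer {'extent': [327.2, 3.2, 38.3, 22.9], 'score': 0.29} [0.6082 0.0531 0.06  ]
timer {'extent': [127.9, 93.1, 44.9, 34.3], 'score': 0.19} [0.4754 0.3542 0.06  ]
timer_knob {'extent': [126.5, 91.5, 43.8, 38.6], 'score': 0.89} [0.4732 0.3374 0.095 ]
timer_knob {'extent': [112.3, 55.3, 102.0, 106.7], 'score': 0.16} [0.4742 0.3118 0.095 ]
stirrer {'extent': [299.4, 105.5, 22.8, 28.1], 'score': 0.82} [0.4516 0.1015 0.15  ]
stand {'extent': [294.5, 90.1, 60.3, 55.9], 'score': 0.69} [0.4533 0.0843 0.1   ]
```

Call:
{"api": "apply_moves", "payload": {
  "rows": [
    {"x":5,"y":-49,"z":10,"wx":0,"wy":0,"wz":0},
    {"x":5,"y":-48,"z":15,"wx":0,"wy":0,"wz":0},
    {"x":5,"y":-48,"z":15,"wx":0,"wy":0,"wz":0},
    {"x":0,"y":-48,"z":15,"wx":0,"wy":0,"wz":0},
    {"x":0,"y":-48,"z":15,"wx":0,"wy":0,"wz":0},
    {"x":0,"y":0,"z":15,"wx":0,"wy":0,"wz":0},
    {"x":0,"y":0,"z":0,"wx":0,"wy":0,"wz":0}
  ]
}}

```text
time_s: 5.4
ee_pos: [0.3996, 0.3295, 0.2553]
tool_rot: [1.0, 0.001, -0.002, 0.002]
force: [-0.2, -0.1, -0.8]
gripper_width: 1.001
grip_force: 0.0
```

```bash
python3 look.py w4; python3 -c "
import cv2,numpy as np
a=cv2.imread('pics/w3.png')[0:380,100:700];b=cv2.imread('pics/w4.png')[0:380,100:700]
cv2.imwrite('pics/w34.png',cv2.resize(np.vstack([a,b]),None,fx=0.78,fy=.78))"
```

```text
5.4 [0.3996 0.3295 0.2553] [ 1.      0.0005 -0.0024  0.0017] [ 0.5375 -0.0536  1.7566 -0.0004  1.4443  2.1073]
cup_1 {'extent': [428.4, 2.1, 59.8, 46.8], 'score': 0.9} [0.5986 0.1447] [-0.0579 -1.8625  0.1305  2.993 ]
cup_1 {'extent': [536.1, 12.9, 51.5, 40.0], 'score': 0.89} [ 0.6328 -0.0528] [-0.5418 -0.1403  0.6919  0.1326]
cup_1 {'extent': [486.1, 4.5, 51.0, 34.7], 'score': 0.86} [0.621  0.0507] [-1.3632 -3.6524  5.4868  8.1988]
cup_1 {'extent': [566.8, 25.2, 47.2, 36.8], 'score': 0.75} [ 0.6344 -0.1289] [-0.5824  0.4395  0.6388 -0.4882]
cup_1 {'extent': [472.6, 131.6, 83.0, 34.7], 'score': 0.75} [0.4468 0.0608] [  5.8041  -7.9002 -18.8518   1.5925]
beaker {'extent': [541.7, 124.8, 67.2, 64.8], 'score': 0.96} [ 0.4418 -0.0874] [-1.3491  0.6461  3.0624 -0.5108]
flask {'extent': [381.0, 183.7, 52.7, 55.0], 'score': 0.85} [0.3636 0.2213] [-8.286  -7.7052  1.8884  2.1996]
tray {'extent': [599.5, 89.0, 40.5, 101.1], 'score': 0.62} [ 0.4816 -0.2806  0.007 ]
tray {'extent': [543.8, 124.9, 67.2, 62.3], 'score': 0.18} [ 0.4373 -0.137   0.007 ]
timer {'extent': [229.0, 43.2, 140.3, 141.3], 'score': 0.83} [0.4734 0.3475 0.06  ]
timer {'extent': [453.9, 106.4, 91.8, 61.5], 'score': 0.22} [0.4566 0.0873 0.06  ]
timer_knob {'extent': [270.5, 90.1, 61.2, 49.2], 'score': 0.57} [0.4722 0.3438 0.095 ]
stirrer {'extent': [477.9, 132.3, 76.4, 34.5], 'score': 0.97} [0.4492 0.1259 0.15  ]
stand {'extent': [454.1, 106.8, 91.5, 60.2], 'score': 0.62} [0.4585 0.1144 0.1   ]
stand {'extent': [600.7, 89.1, 39.3, 102.2], 'score': 0.62} [ 0.4784 -0.1446  0.1   ]
```

View pics/w34.png

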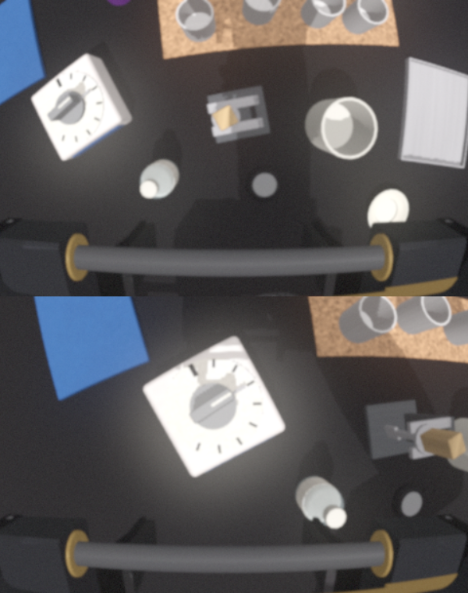

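```bash
cat >> h.py <<'E'
def rect(im,C,c,z,half,n,sc=1.0):
    """top view: up=+x, left=+y ; pixel(u,v)-> x=c0+half-(v)*2half/n , y=c1+half-u*2half/n"""
    v,u=np.mgrid[0:n,0:n]; k=2*half/n
    P=np.c_[(c[0]+half-(v+.5)*k).ravel(),(c[1]+half-(u+.5)*k).ravel(),np.full(n*n,z)]
    q=(proj(C,P)+.5)*sc-.5; q=q.reshape(n,n,2).astype(np.float32)
    return cv2.remap(im,q[...,0],q[...,1],cv2.INTER_LINEAR)
E
python3 - <<'E'
from h import *
def C(p,q): return cam("wrist",dict(ee_pos=np.array(p),tool_rot=np.array(q)))
C2=C([.4105,-.0481,.3793],[1,.003,.0009,-.0006]);C3=C([.3841,.0954,.3411],[1,.0035,-.0014,-.0011]);C4=C([.3996,.3295,.2553],[1,.0005,-.0024,.0017])
I=[cv2.imread(f"pics/w{i}.png") for i in(2,3,4)]
n=380
T=[rect(I[2],C4,(.473,.345),.06,.095,n,1.25),rect(I[2],C4,(.473,.345),.101,.05,n,1.25),rect(I[1],C3,(.453,.085),.115,.06,n,1.25),rect(I[0],C2,(.482,-.303),.014,.125,n,1.25)]
for t in T: cv2.line(t,(n//2-6,n//2),(n//2+6,n//2),(0,0,255),1);cv2.line(t,(n//2,n//2-6),(n//2,n//2+6),(0,0,255),1)
cv2.imwrite("pics/m1.png",cv2.resize(np.vstack([np.hstack(T[:2]),np.hstack(T[2:])]),(600,600),interpolation=cv2.INTER_AREA))
g=cv2.cvtColor(T[0],cv2.COLOR_BGR2HSV); m=((g[...,2]>140)&(g[...,1]<60)).astype(np.uint8)
cs,_=cv2.findContours(m,0,2); c=max(cs,key=cv2.contourArea); r=cv2.minAreaRect(cv2.convexHull(c)); k=.19/n
print("timer",.473+.095-r[0][1]*k,.345+.095-r[0][0]*k,np.array(r[1])*k,r[2])
E
```

```text
timer 0.47492588043212886 0.3480238189697265 [0.13120499 0.13118422] 61.73149108886719
```

View pics/m1.png

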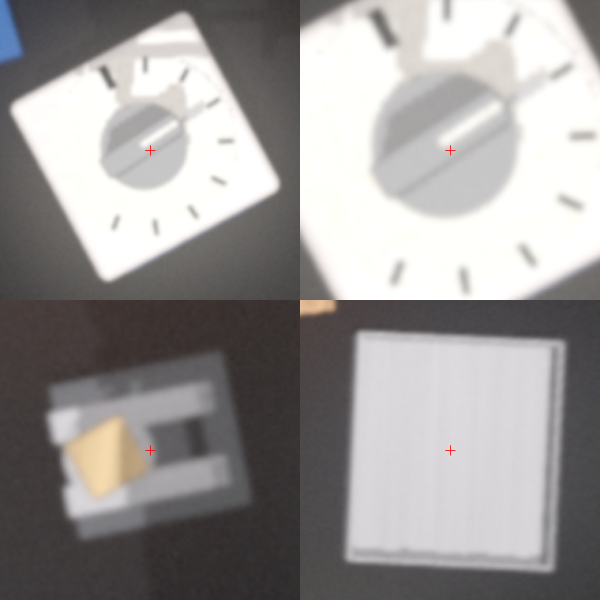

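Call:
{"api": "apply_moves", "payload": {
  "rows": [
    {"x":38,"y":-9,"z":9,"wx":0,"wy":0,"wz":0},
    {"x":37.5,"y":-9.5,"z":9,"wx":0,"wy":0,"wz":0},
    {"x":0,"y":0,"z":9,"wx":0,"wy":0,"wz":-0.15},
    {"x":0,"y":0,"z":9,"wx":0,"wy":0,"wz":-0.15},
    {"x":0,"y":0,"z":9,"wx":0,"wy":0,"wz":-0.15},
    {"x":0,"y":0,"z":9,"wx":0,"wy":0,"wz":-0.15},
    {"x":0,"y":0,"z":9,"wx":0,"wy":0,"wz":-0.15},
    {"x":0,"y":0,"z":9,"wx":0,"wy":0,"wz":-0.15}
  ]
}}

```text
time_s: 6.65
ee_pos: [0.4766, 0.3484, 0.1863]
tool_rot: [0.899, 0.437, 0.0, -0.0]
force: [0.2, -0.7, 0.3]
gripper_width: 0.999
grip_force: 0.0
```

Call:
{"api": "apply_moves", "payload": {
  "rows": [
    {"x":0,"y":0,"z":9,"wx":0,"wy":0,"wz":-0.15},
    {"x":0,"y":0,"z":9,"wx":0,"wy":0,"wz":-0.15},
    {"x":0,"y":0,"z":9,"wx":0,"wy":0,"wz":-0.15},
    {"x":0,"y":0,"z":9,"wx":0,"wy":0,"wz":-0.15},
    {"x":0,"y":0,"z":9,"wx":0,"wy":0,"wz":-0.15},
    {"x":0,"y":0,"z":9,"wx":0,"wy":0,"wz":-0.15},
    {"x":0,"y":0,"z":0,"wx":0,"wy":0,"wz":-0.15},
    {"x":0,"y":0,"z":0,"wx":0,"wy":0,"wz":-0.15}
  ]
}}

```text
time_s: 7.45
ee_pos: [0.4763, 0.3483, 0.1321]
tool_rot: [0.495, 0.869, -0.0, -0.0]
force: [0.2, 0.7, -0.3]
gripper_width: 0.999
grip_force: 0.0
```

```bash
cat > go.py <<'E'
# usage: go.py x y z yaw_deg : deltas in tool axes (shift applied before turning)
from h import *
import sys
st=observe(); Rt=R.from_quat(st["tool_rot"]); x,y,z,w=map(float,sys.argv[1:5])
d=Rt.as_matrix().T@(np.array([x,y,z])-st["ee_pos"])
t=R.from_euler("z",w,degrees=True)*R.from_quat([1,0,0,0])
np.set_printoptions(precision=4,suppress=True)
print(st["time_s"],st["ee_pos"],"yaw",np.degrees(np.arctan2(*Rt.as_matrix()[[1,0],0])),"shift mm",d*1000,"turn",(Rt.inv()*t).as_rotvec(),"q",st["qpos"],"F",st["force"],st["wrist_torque"][2],st["gripper_width"])
E
python3 go.py .475 .348 .074 121.8
```

```text
7.45 [0.4763 0.3483 0.1321] yaw 120.63837987164328 shift mm [ 0.4448 -1.2422 58.1335] turn [-0.0004 -0.     -0.0203] q [ 0.4977  0.2178  1.7053  0.      1.2189 -0.037 ] F [ 0.2082  0.6842 -0.2978] 0.0032676869124070827 0.9985515775948283
```

Call:
{"api": "apply_moves", "payload": {
  "rows": [
    {"x":0.4,"y":-1.2,"z":20,"wx":0,"wy":0,"wz":-0.02},
    {"x":0,"y":0,"z":20,"wx":0,"wy":0,"wz":0},
    {"x":0,"y":0,"z":17,"wx":0,"wy":0,"wz":0},
    {"x":0,"y":0,"z":0,"wx":0,"wy":0,"wz":0}
  ]
}}

```text
time_s: 7.85
ee_pos: [0.4734, 0.3471, 0.0728]
tool_rot: [0.489, 0.872, -0.002, -0.001]
force: [-0.1, -0.2, -1.0]
gripper_width: 1.0
grip_force: 0.0
```

Call:
{"api": "apply_moves", "payload": {
  "fingers": 0,
  "squeeze": 25,
  "rows": [
    {"x":0,"y":0,"z":0,"wx":0,"wy":0,"wz":0},
    {"x":0,"y":0,"z":0,"wx":0,"wy":0,"wz":0},
    {"x":0,"y":0,"z":0,"wx":0,"wy":0,"wz":0},
    {"x":0,"y":0,"z":0,"wx":0,"wy":0,"wz":0},
    {"x":0,"y":0,"z":0,"wx":0,"wy":0,"wz":0},
    {"x":0,"y":0,"z":0,"wx":0,"wy":0,"wz":0}
  ]
}}

```text
time_s: 8.45
ee_pos: [0.4752, 0.3484, 0.0756]
tool_rot: [0.489, 0.872, 0.0, 0.0]
force: [-0.6, 1.1, 0.0]
gripper_width: 0.541
grip_force: 0.0
```

```bash
python3 go.py .475 .348 .074 121.8
```

```text
8.45 [0.4752 0.3484 0.0756] yaw 121.45751907651017 shift mm [-0.2506 -0.3952  1.6003] turn [ 0.0004  0.     -0.006 ] q [ 0.4989  0.2833  1.7431  0.      1.1148 -0.0502] F [-0.5639  1.1136  0.0336] -0.04707882155058652 0.5409085150251686
```

Call:
{"api": "apply_moves", "payload": {
  "rows": [
    {"x":0,"y":0,"z":0,"wx":0,"wy":0,"wz":0},
    {"x":0,"y":0,"z":0,"wx":0,"wy":0,"wz":0},
    {"x":0,"y":0,"z":0,"wx":0,"wy":0,"wz":0},
    {"x":0,"y":0,"z":0,"wx":0,"wy":0,"wz":0},
    {"x":0,"y":0,"z":0,"wx":0,"wy":0,"wz":0},
    {"x":0,"y":0,"z":0,"wx":0,"wy":0,"wz":0},
    {"x":0,"y":0,"z":0,"wx":0,"wy":0,"wz":0},
    {"x":0,"y":0,"z":0,"wx":0,"wy":0,"wz":0}
  ]
}}

```text
time_s: 9.25
ee_pos: [0.475, 0.3483, 0.0753]
tool_rot: [0.489, 0.872, -0.0, -0.0]
force: [-0.8, 0.1, 0.8]
gripper_width: 0.156
grip_force: 25.0
```

```bash
python3 go.py .475 .348 .074 208.3
```

```text
9.25 [0.475  0.3483 0.0753] yaw 121.45708756654186 shift mm [-0.2446 -0.1192  1.2513] turn [-0.0002 -0.0002 -1.5157] q [ 0.4988  0.2837  1.7433 -0.      1.1149 -0.0502] F [-0.8194  0.0978  0.8294] -0.01195854480806668 0.1561659845140535
```

Call:
{"api": "apply_moves", "payload": {
  "rows": [
    {"x":0,"y":0,"z":0,"wx":0,"wy":0,"wz":-0.15},
    {"x":0,"y":0,"z":0,"wx":0,"wy":0,"wz":-0.15},
    {"x":0,"y":0,"z":0,"wx":0,"wy":0,"wz":-0.15},
    {"x":0,"y":0,"z":0,"wx":0,"wy":0,"wz":-0.15},
    {"x":0,"y":0,"z":0,"wx":0,"wy":0,"wz":-0.15},
    {"x":0,"y":0,"z":0,"wx":0,"wy":0,"wz":-0.15},
    {"x":0,"y":0,"z":0,"wx":0,"wy":0,"wz":-0.15},
    {"x":0,"y":0,"z":0,"wx":0,"wy":0,"wz":-0.15}
  ]
}}

```text
time_s: 10.05
ee_pos: [0.4746, 0.3475, 0.0752]
tool_rot: [-0.092, 0.996, -0.001, -0.001]
force: [-2.1, -4.6, 2.5]
gripper_width: 0.159
grip_force: 25.0
```

Call:
{"api": "apply_moves", "payload": {
  "rows": [
    {"x":0,"y":0,"z":0,"wx":0,"wy":0,"wz":-0.15},
    {"x":0,"y":0,"z":0,"wx":0,"wy":0,"wz":-0.12},
    {"x":0,"y":0,"z":0,"wx":0,"wy":0,"wz":0},
    {"x":0,"y":0,"z":0,"wx":0,"wy":0,"wz":0}
  ]
}}

```text
time_s: 10.45
ee_pos: [0.4747, 0.3473, 0.0752]
tool_rot: [-0.222, 0.975, -0.001, -0.001]
force: [-2.0, -5.1, 3.1]
gripper_width: 0.159
grip_force: 25.0
```

```bash
python3 go.py .475 .348 .074 208.3
```

```text
10.45 [0.4747 0.3473 0.0752] yaw -154.37980958108614 shift mm [-0.6205  0.4912  1.2385] turn [-0.0012 -0.0021 -0.0468] q [ 0.4983  0.2833  1.7438 -0.0013  1.1166 -1.5191] F [-1.984  -5.0685  3.1426] 0.02428497950785876 0.1592560120868259
```

Call:
{"api": "apply_moves", "payload": {
  "rows": [
    {"x":0,"y":0,"z":0,"wx":0,"wy":0,"wz":-0.04},
    {"x":0,"y":0,"z":0,"wx":0,"wy":0,"wz":0},
    {"x":0,"y":0,"z":0,"wx":0,"wy":0,"wz":0}
  ]
}}

```text
time_s: 10.75
ee_pos: [0.4747, 0.3473, 0.0752]
tool_rot: [-0.241, 0.97, -0.001, -0.001]
force: [-1.4, -5.8, 2.6]
gripper_width: 0.161
grip_force: 25.0
```

```bash
python3 go.py .475 .348 .074 208.3
```

```text
10.75 [0.4747 0.3473 0.0752] yaw -152.09678144720067 shift mm [-0.6264  0.4963  1.2215] turn [-0.0012 -0.002  -0.0069] q [ 0.4983  0.2834  1.7438 -0.0013  1.1165 -1.559 ] F [-1.4401 -5.7828  2.631 ] 0.023648641770775605 0.16110131483619788
```

Call:
{"api": "apply_moves", "payload": {
  "rows": [
    {"x":0,"y":0,"z":0,"wx":0,"wy":0,"wz":-0.04},
    {"x":0,"y":0,"z":0,"wx":0,"wy":0,"wz":0},
    {"x":0,"y":0,"z":0,"wx":0,"wy":0,"wz":0}
  ]
}}

```text
time_s: 11.05
ee_pos: [0.4749, 0.3474, 0.0752]
tool_rot: [-0.26, 0.966, -0.001, -0.001]
force: [-1.9, -5.3, 3.3]
gripper_width: 0.159
grip_force: 25.0
```

```bash
python3 go.py .475 .348 .074 208.3
```

```text
11.05 [0.4749 0.3474 0.0752] yaw -149.88975112179915 shift mm [-0.4243  0.4711  1.2273] turn [-0.0009 -0.0016  0.0316] q [ 0.4981  0.2834  1.7437 -0.001   1.116  -1.5978] F [-1.8981 -5.2523  3.303 ] -0.4860002670660905 0.15865815565859526
```

Call:
{"api": "apply_moves", "payload": {
  "fingers": 0.5,
  "rows": [
    {"x":0,"y":0,"z":0,"wx":0,"wy":0,"wz":0},
    {"x":0,"y":0,"z":0,"wx":0,"wy":0,"wz":0},
    {"x":0,"y":0,"z":0,"wx":0,"wy":0,"wz":0},
    {"x":0,"y":0,"z":-30,"wx":0,"wy":0,"wz":0},
    {"x":0,"y":0,"z":-49,"wx":0,"wy":0,"wz":0},
    {"x":0,"y":0,"z":-49,"wx":0,"wy":0,"wz":0},
    {"x":0,"y":0,"z":-49,"wx":0,"wy":0,"wz":0},
    {"x":0,"y":0,"z":-49,"wx":0,"wy":0,"wz":0}
  ]
}}

```text
time_s: 11.85
ee_pos: [0.4748, 0.3485, 0.3035]
tool_rot: [-0.261, 0.965, 0.0, 0.0]
force: [0.8, 0.1, -0.5]
gripper_width: 0.499
grip_force: 0.0
```

Call:
{"api": "apply_moves", "payload": {
  "rows": [
    {"x":36.4,"y":-33.4,"z":0,"wx":0,"wy":0,"wz":0},
    {"x":36.4,"y":-33.4,"z":0,"wx":0,"wy":0,"wz":0},
    {"x":36.4,"y":-33.4,"z":0,"wx":0,"wy":0,"wz":0},
    {"x":36.4,"y":-33.4,"z":0,"wx":0,"wy":0,"wz":0},
    {"x":36.4,"y":-33.4,"z":0,"wx":0,"wy":0,"wz":0},
    {"x":36.4,"y":-33.4,"z":0,"wx":0,"wy":0,"wz":0},
    {"x":0,"y":0,"z":0,"wx":0,"wy":0,"wz":0.15},
    {"x":0,"y":0,"z":0,"wx":0,"wy":0,"wz":0.15}
  ]
}}

```text
time_s: 12.65
ee_pos: [0.3875, 0.0636, 0.3018]
tool_rot: [-0.109, 0.994, -0.0, 0.001]
force: [0.5, 0.7, -0.4]
gripper_width: 0.499
grip_force: 0.0
```

Call:
{"api": "apply_moves", "payload": {
  "rows": [
    {"x":0,"y":0,"z":0,"wx":0,"wy":0,"wz":0.15},
    {"x":0,"y":0,"z":0,"wx":0,"wy":0,"wz":0.15},
    {"x":0,"y":0,"z":0,"wx":0,"wy":0,"wz":0.15},
    {"x":0,"y":0,"z":0,"wx":0,"wy":0,"wz":0.15},
    {"x":0,"y":0,"z":0,"wx":0,"wy":0,"wz":0.15},
    {"x":0,"y":0,"z":0,"wx":0,"wy":0,"wz":0.15},
    {"x":0,"y":0,"z":0,"wx":0,"wy":0,"wz":0.15},
    {"x":0,"y":0,"z":0,"wx":0,"wy":0,"wz":0.15}
  ]
}}

```text
time_s: 13.45
ee_pos: [0.3876, 0.0654, 0.3015]
tool_rot: [0.47, 0.883, 0.0, 0.0]
force: [0.1, -0.3, 0.1]
gripper_width: 0.5
grip_force: 0.0
```

Call:
{"api": "apply_moves", "payload": {
  "rows": [
    {"x":0,"y":0,"z":0,"wx":0,"wy":0,"wz":0.15},
    {"x":0,"y":0,"z":0,"wx":0,"wy":0,"wz":0.15},
    {"x":0,"y":0,"z":0,"wx":0,"wy":0,"wz":0.15},
    {"x":0,"y":0,"z":0,"wx":0,"wy":0,"wz":0.15},
    {"x":0,"y":0,"z":0,"wx":0,"wy":0,"wz":0.15},
    {"x":0,"y":0,"z":0,"wx":0,"wy":0,"wz":0.15},
    {"x":0,"y":0,"z":0,"wx":0,"wy":0,"wz":0.15},
    {"x":0,"y":0,"z":0,"wx":0,"wy":0,"wz":0.15}
  ]
}}

```text
time_s: 14.25
ee_pos: [0.3876, 0.0654, 0.3015]
tool_rot: [0.886, 0.463, 0.0, 0.0]
force: [0.1, 0.6, 0.4]
gripper_width: 0.5
grip_force: 0.0
```

Call:
{"api": "apply_moves", "payload": {
  "rows": [
    {"x":0,"y":0,"z":0,"wx":0,"wy":0,"wz":0.15},
    {"x":0,"y":0,"z":0,"wx":0,"wy":0,"wz":0.15},
    {"x":0,"y":0,"z":0,"wx":0,"wy":0,"wz":0.15},
    {"x":0,"y":0,"z":0,"wx":0,"wy":0,"wz":0},
    {"x":0,"y":0,"z":0,"wx":0,"wy":0,"wz":0}
  ]
}}

```text
time_s: 14.75
ee_pos: [0.3875, 0.0653, 0.3014]
tool_rot: [0.966, 0.259, 0.0, -0.0]
force: [0.1, 0.0, -0.1]
gripper_width: 0.506
grip_force: 0.0
```

```bash
python3 go.py .4505 .1015 .131 30; python3 - <<'E'
from h import *
import pickle
st=observe(); im=snapshot("wrist")[:,:,::-1].copy(); cv2.imwrite("pics/w5.png",im); pickle.dump(st,open("pics/w5.pkl","wb")); C=cam("wrist",st)
n=300; T=[rect(im,C,(.4505,.1015),.175,.03,n),rect(im,C,(.4505,.1015),.115,.06,n),rect(im,C,(.4505,.1015),.121,.06,n),rect(im,C,(.475,.348),.101,.06,n)]
for t in T: cv2.drawMarker(t,(n//2,n//2),(0,0,255),0,12,1)
cv2.imwrite("pics/m2.png",np.vstack([np.hstack(T[:2]),np.hstack(T[2:])]))
S=snapshot("scene")[:,:,::-1];D=snapshot("side")[:,:,::-1]; cv2.imwrite("pics/scene5.png",S);cv2.imwrite("pics/side5.png",D)
E
```

```text
14.75 [0.3875 0.0653 0.3014] yaw 30.017552838214677 shift mm [ 72.5826   0.1425 170.4273] turn [ 0.0001 -0.0004  0.0003] q [-0.0346 -0.4085  1.9654  0.0002  1.5843  1.0123] F [ 0.103   0.0146 -0.1466] -0.008754893594430053 0.5062946110986806
```

View pics/m2.png

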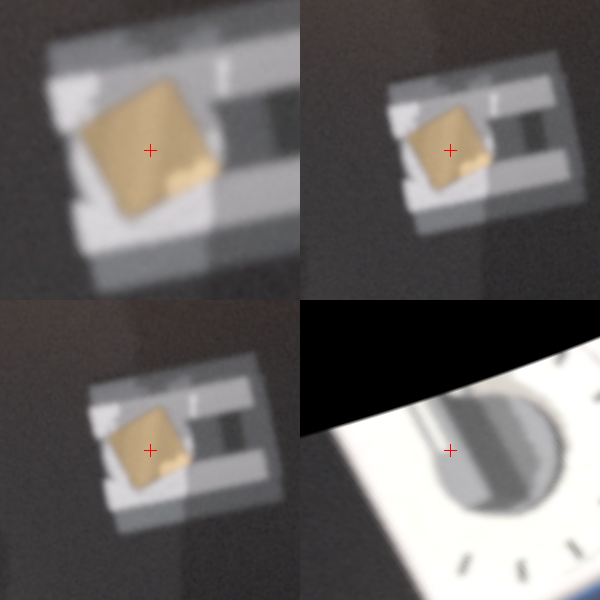

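Call:
{"api": "apply_moves", "payload": {
  "rows": [
    {"x":36.3,"y":0,"z":0,"wx":0,"wy":0,"wz":0},
    {"x":36.3,"y":0,"z":0,"wx":0,"wy":0,"wz":0},
    {"x":0,"y":0,"z":40,"wx":0,"wy":0,"wz":0},
    {"x":0,"y":0,"z":40,"wx":0,"wy":0,"wz":0},
    {"x":0,"y":0,"z":35,"wx":0,"wy":0,"wz":0},
    {"x":0,"y":0,"z":30,"wx":0,"wy":0,"wz":0},
    {"x":0,"y":0,"z":25,"wx":0,"wy":0,"wz":0},
    {"x":0,"y":0,"z":0,"wx":0,"wy":0,"wz":0}
  ]
}}

```text
time_s: 15.7
ee_pos: [0.4473, 0.1011, 0.1275]
tool_rot: [0.966, 0.258, -0.004, -0.001]
force: [-0.1, -0.1, -0.2]
gripper_width: 0.501
grip_force: 0.0
```

```bash
python3 go.py .4505 .102 .131 30
```

```text
15.7 [0.4473 0.1011 0.1275] yaw 29.859511310068726 shift mm [ 3.2058  0.7792 -3.5194] turn [-0.0036  0.0069 -0.0025] q [ 0.05   -0.0855  2.0347  0.      1.2001  1.0996] F [-0.0886 -0.1491 -0.2156] 0.015696010833642943 0.5011267192382484
```

Call:
{"api": "apply_moves", "payload": {
  "fingers": 0,
  "squeeze": 30,
  "rows": [
    {"x":0,"y":0,"z":0,"wx":0,"wy":0,"wz":0},
    {"x":0,"y":0,"z":0,"wx":0,"wy":0,"wz":0},
    {"x":0,"y":0,"z":0,"wx":0,"wy":0,"wz":0},
    {"x":0,"y":0,"z":0,"wx":0,"wy":0,"wz":0},
    {"x":0,"y":0,"z":0,"wx":0,"wy":0,"wz":0},
    {"x":0,"y":0,"z":0,"wx":0,"wy":0,"wz":0}
  ]
}}

```text
time_s: 16.3
ee_pos: [0.4516, 0.1013, 0.1329]
tool_rot: [0.966, 0.257, 0.001, 0.0]
force: [-0.2, -1.3, 6.3]
gripper_width: 0.252
grip_force: 30.0
```

```bash
python3 go.py .4505 .102 .131 30
```

```text
16.3 [0.4516 0.1013 0.1329] yaw 29.786662346009383 shift mm [-0.6059 -1.1669  1.8779] turn [ 0.0012 -0.0024 -0.0037] q [ 0.05   -0.0906  2.0285  0.      1.201   1.1009] F [-0.2469 -1.2685  6.2536] 0.008011696265879342 0.2520030125190895
```

Call:
{"api": "apply_moves", "payload": {
  "rows": [
    {"x":0,"y":0,"z":-7,"wx":0,"wy":0,"wz":0},
    {"x":0,"y":0,"z":-7,"wx":0,"wy":0,"wz":0},
    {"x":0,"y":0,"z":0,"wx":0,"wy":0,"wz":0},
    {"x":4.2,"y":-11.8,"z":0,"wx":0,"wy":0,"wz":0},
    {"x":4.2,"y":-11.8,"z":0,"wx":0,"wy":0,"wz":0},
    {"x":4.2,"y":-11.8,"z":0,"wx":0,"wy":0,"wz":0},
    {"x":4.2,"y":-11.8,"z":0,"wx":0,"wy":0,"wz":0},
    {"x":0,"y":0,"z":0,"wx":0,"wy":0,"wz":0}
  ]
}}

```text
time_s: 17.1
ee_pos: [0.441, 0.1524, 0.1451]
tool_rot: [0.966, 0.258, -0.0, -0.0]
force: [0.3, -0.3, -0.4]
gripper_width: 0.249
grip_force: 30.0
```

```bash
python3 go.py .445 -.075 .27 29.8
```

```text
17.1 [0.441  0.1524 0.1451] yaw 29.919611804485026 shift mm [-109.96    198.9915 -124.9867] turn [-0.0006  0.0003  0.0021] q [ 0.1631 -0.0933  2.0063  0.0005  1.2291  1.2115] F [ 0.2559 -0.2823 -0.3725] 0.00019563994020573038 0.24905852933056088
```

Call:
{"api": "apply_moves", "payload": {
  "rows": [
    {"x":0,"y":0,"z":-20,"wx":0,"wy":0,"wz":0},
    {"x":0,"y":0,"z":-40,"wx":0,"wy":0,"wz":0},
    {"x":0,"y":0,"z":-40,"wx":0,"wy":0,"wz":0},
    {"x":0,"y":0,"z":-22,"wx":0,"wy":0,"wz":0},
    {"x":0,"y":0,"z":0,"wx":0,"wy":0,"wz":0}
  ]
}}

```text
time_s: 17.6
ee_pos: [0.4438, 0.1509, 0.2715]
tool_rot: [0.966, 0.257, 0.004, 0.001]
force: [0.6, 0.8, -1.6]
gripper_width: 0.25
grip_force: 30.0
```

```bash
python3 go.py .445 -.075 .27 29.8
python3 - <<'E'
from h import *
from scipy.spatial.transform import Rotation
# refit beaker and cups over all cameras now
S,D=cam("scene"),cam("side"); snapshot("scene");snapshot("side")
np.set_printoptions(precision=4,suppress=True)
st=observe(); W=cam("wrist",st); snapshot("wrist")
for t,r,h,z0,X in(("beaker",.044,.095,0,[(.445,-.075)]),("cup_1",.027,.075,.003,[(.603,.147),(.636,.05),(.637,-.048),(.637,-.127)])):
    det=[(n,C,q["extent"],q["score"]) for n,C in(("sc",S),("sd",D),("w",W)) for q in recognise(t,n if len(n)>2 else {"sc":"scene","sd":"side"}[n]) ] if 0 else []
    for n,C in(("scene",S),("side",D),("wrist",W)):
        for q in recognise(t,n):
            if q["score"]<.3: continue
            p,e=fitcyl([(C,q["extent"])],r,h,z0)
            print(t,n,round(q["score"],2),p,"max res",abs(e).max())
E
```

```text
17.6 [0.4438 0.1509 0.2715] yaw 29.804385407160343 shift mm [-111.2648  196.6533    1.2845] turn [ 0.0029 -0.007   0.0001] q [ 0.1596 -0.1991  1.8581 -0.0003  1.4751  1.2102] F [ 0.5515  0.7742 -1.6393] -0.05834221355911141 0.2497040207476582
beaker scene 0.87 [ 0.4466 -0.0664] max res 0.5083328609579496
beaker side 0.54 [ 0.4782 -0.0642] max res 13.710825769187466
beaker wrist 0.9 [ 0.4534 -0.0819] max res 10.566128541929345
cup_1 scene 0.9 [ 0.641  -0.1292] max res 4.219645088876234
cup_1 scene 0.9 [0.7922 0.1849] max res 1.7421123117492812
cup_1 scene 0.85 [0.6135 0.1411] max res 1.2129206059163948
cup_1 scene 0.63 [0.646  0.0392] max res 0.5386566603322649
cup_1 scene 0.56 [0.6878 0.2873] max res 0.9225425668391836
cup_1 side 0.93 [0.6815 0.2893] max res 2.357987843442686
cup_1 side 0.8 [ 0.6351 -0.1272] max res 1.0187542676542876
cup_1 side 0.73 [ 0.6413 -0.0487] max res 1.9011658605380148
cup_1 side 0.71 [0.7851 0.1975] max res 1.787089302684251
cup_1 side 0.66 [0.6343 0.0461] max res 3.587223364591722
cup_1 side 0.55 [0.6017 0.1506] max res 2.4169067671110156
cup_1 wrist 0.94 [ 0.636  -0.0519] max res 0.4746850073370297
cup_1 wrist 0.79 [0.6328 0.0507] max res 1.8920884024875022
cup_1 wrist 0.71 [ 0.4573 -0.0669] max res 20.31335945292301
cup_1 wrist 0.58 [ 0.634  -0.1216] max res 0.508851051033389
```

Call:
{"api": "apply_moves", "payload": {
  "rows": [
    {"x":-22.3,"y":39.3,"z":0,"wx":0,"wy":0,"wz":0},
    {"x":-22.3,"y":39.3,"z":0,"wx":0,"wy":0,"wz":0},
    {"x":-22.3,"y":39.3,"z":0,"wx":0,"wy":0,"wz":0},
    {"x":-22.3,"y":39.3,"z":0,"wx":0,"wy":0,"wz":0},
    {"x":-22.3,"y":39.3,"z":0,"wx":0,"wy":0,"wz":0},
    {"x":0,"y":0,"z":0,"wx":0,"wy":0,"wz":0},
    {"x":0,"y":0,"z":0,"wx":0,"wy":0,"wz":0}
  ]
}}

```text
time_s: 18.75
ee_pos: [0.4421, -0.0762, 0.2669]
tool_rot: [0.967, 0.255, -0.0, -0.0]
force: [-0.0, 1.0, -1.1]
gripper_width: 0.248
grip_force: 30.0
```

```bash
python3 go.py .445 -.075 .141 29.8; python3 - <<'E'
from h import *
im=snapshot("side")[:,:,::-1]; a=im[100:300,240:480]; cv2.imwrite("pics/d1.png",cv2.resize(a,None,fx=2.5,fy=2.5,interpolation=2))
E
```

```text
18.75 [ 0.4421 -0.0762  0.2669] yaw 29.603342030745626 shift mm [  3.0777   0.5373 125.8986] turn [-0.0011  0.0002 -0.0034] q [-0.347  -0.2424  1.9027  0.0005  1.4823  0.707 ] F [-0.0069  0.9764 -1.1034] 0.01979252380356514 0.24795306260379682
```

View pics/d1.png

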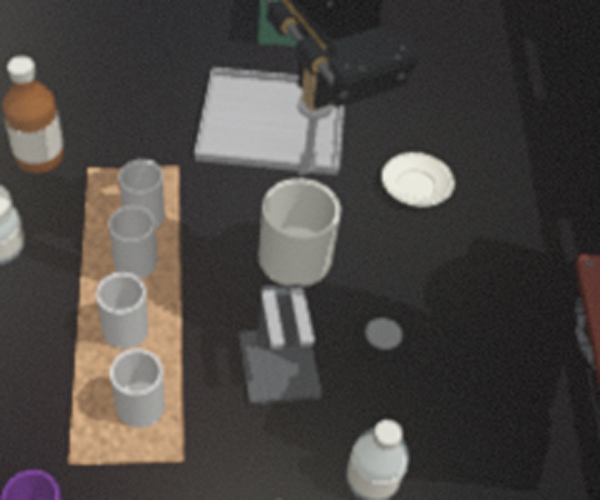

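Call:
{"api": "apply_moves", "payload": {
  "rows": [
    {"x":3,"y":0.5,"z":25,"wx":0,"wy":0,"wz":0},
    {"x":0,"y":0,"z":35,"wx":0,"wy":0,"wz":0},
    {"x":0,"y":0,"z":40,"wx":0,"wy":0,"wz":0},
    {"x":0,"y":0,"z":25,"wx":0,"wy":0,"wz":0},
    {"x":0,"y":0,"z":0,"wx":0,"wy":0,"wz":0},
    {"x":0,"y":0,"z":0,"wx":0,"wy":0,"wz":0},
    {"x":0,"y":0,"z":0,"wx":0,"wy":0,"wz":0}
  ]
}}

```text
time_s: 19.5
ee_pos: [0.4468, -0.0741, 0.1444]
tool_rot: [0.966, 0.258, 0.001, 0.001]
force: [0.4, 0.2, -1.6]
gripper_width: 0.248
grip_force: 30.0
```

```bash
python3 go.py .601 .146 .24 29.8
```

```text
19.5 [ 0.4468 -0.0741  0.1444] yaw 29.8571174177847 shift mm [ 243.5153 -113.879   -95.3354] turn [ 0.0025 -0.0023  0.001 ] q [-0.3388 -0.1315  2.0424  0.0001  1.2274  0.7108] F [ 0.3876  0.2317 -1.6083] 0.023776958711403375 0.2479212951334435
```

Call:
{"api": "apply_moves", "payload": {
  "rows": [
    {"x":0,"y":0,"z":-25,"wx":0,"wy":0,"wz":0},
    {"x":0,"y":0,"z":-40,"wx":0,"wy":0,"wz":0},
    {"x":0,"y":0,"z":-40,"wx":0,"wy":0,"wz":0},
    {"x":0,"y":0,"z":-20,"wx":0,"wy":0,"wz":0},
    {"x":0,"y":0,"z":0,"wx":0,"wy":0,"wz":0}
  ]
}}

```text
time_s: 20.0
ee_pos: [0.4481, -0.0751, 0.2734]
tool_rot: [0.966, 0.257, 0.005, 0.003]
force: [0.9, 0.0, 0.5]
gripper_width: 0.252
grip_force: 30.0
```

```bash
cat > cups.py <<'E'
from h import *
np.set_printoptions(precision=4,suppress=True)
N=["scene","side","wrist"]
for n in N:
    st=observe(); C=cam(n,st); snapshot(n)
    L=[]
    for t,r,h,z0 in(("cup_1",.027,.075,.003),("beaker",.044,.095,0)):
        for q in recognise(t,n):
            if q["score"]<.4: continue
            p,e=fitcyl([(C,q["extent"])],r,h,z0)
            if abs(e).max()<5 : L.append((t[0],*np.round(p,3),round(abs(e).max(),1)))
    print(n,sorted(L,key=lambda a:-a[2]))
E
python3 cups.py;python3 go.py .601 .146 .24 29.8
```

```text
scene [('c', np.float64(0.691), np.float64(0.288), np.float64(1.2)), ('c', np.float64(0.787), np.float64(0.189), np.float64(1.3)), ('c', np.float64(0.61), np.float64(0.144), np.float64(2.0)), ('c', np.float64(0.639), np.float64(0.047), np.float64(1.8)), ('c', np.float64(0.641), np.float64(-0.048), np.float64(1.4)), ('b', np.float64(0.439), np.float64(-0.073), np.float64(2.1)), ('c', np.float64(0.642), np.float64(-0.135), np.float64(3.7))]
side [('c', np.float64(0.688), np.float64(0.291), np.float64(0.4)), ('c', np.float64(0.788), np.float64(0.193), np.float64(1.2)), ('c', np.float64(0.592), np.float64(0.155), np.float64(0.5)), ('c', np.float64(0.636), np.float64(0.048), np.float64(1.1)), ('c', np.float64(0.637), np.float64(-0.054), np.float64(1.0)), ('c', np.float64(0.636), np.float64(-0.119), np.float64(2.2))]
wrist [('c', np.float64(0.635), np.float64(-0.052), np.float64(0.8)), ('b', np.float64(0.449), np.float64(-0.072), np.float64(4.8)), ('c', np.float64(0.636), np.float64(-0.122), np.float64(0.3))]
20.45 [ 0.4448 -0.0742  0.2663] yaw 29.777907763276986 shift mm [ 244.94   -113.5097   26.1602] turn [-0.0014  0.0012 -0.0004] q [-0.3405 -0.2351  1.8978  0.      1.4808  0.7106] F [ 0.4641 -0.2084 -1.2373] 0.008821012887871377 0.24987086615705112
```

Call:
{"api": "apply_moves", "payload": {
  "rows": [
    {"x":40.8,"y":-18.9,"z":-5,"wx":0,"wy":0,"wz":0},
    {"x":40.8,"y":-18.9,"z":0,"wx":0,"wy":0,"wz":0},
    {"x":40.8,"y":-18.9,"z":0,"wx":0,"wy":0,"wz":0},
    {"x":40.8,"y":-18.9,"z":0,"wx":0,"wy":0,"wz":0},
    {"x":40.8,"y":-18.9,"z":0,"wx":0,"wy":0,"wz":0},
    {"x":40.8,"y":-18.9,"z":10,"wx":0,"wy":0,"wz":0},
    {"x":0,"y":0,"z":10,"wx":0,"wy":0,"wz":0},
    {"x":0,"y":0,"z":0,"wx":0,"wy":0,"wz":0}
  ]
}}

```text
time_s: 21.25
ee_pos: [0.6001, 0.1463, 0.2488]
tool_rot: [0.966, 0.258, -0.003, -0.0]
force: [-0.5, 0.1, -0.8]
gripper_width: 0.254
grip_force: 30.0
```

```bash
python3 cups.py;python3 go.py .601 .147 .139 29.8; python3 - <<'E'
from h import *
im=snapshot("side")[:,:,::-1]; a=im[130:330,200:440]; cv2.imwrite("pics/d2.png",cv2.resize(a,None,fx=2.5,fy=2.5,interpolation=2))
E
```

```text
scene [('c', np.float64(0.696), np.float64(0.287), np.float64(0.8)), ('c', np.float64(0.789), np.float64(0.188), np.float64(1.0)), ('c', np.float64(0.608), np.float64(0.146), np.float64(3.1)), ('c', np.float64(0.636), np.float64(0.047), np.float64(1.1)), ('c', np.float64(0.641), np.float64(-0.047), np.float64(1.2)), ('c', np.float64(0.644), np.float64(-0.13), np.float64(1.8))]
side [('c', np.float64(0.687), np.float64(0.288), np.float64(0.6)), ('c', np.float64(0.785), np.float64(0.193), np.float64(0.6)), ('c', np.float64(0.599), np.float64(0.149), np.float64(3.5)), ('c', np.float64(0.632), np.float64(0.05), np.float64(2.9)), ('b', np.float64(0.439), np.float64(-0.081), np.float64(1.3))]
wrist [('c', np.float64(0.684), np.float64(0.286), np.float64(1.0)), ('c', np.float64(0.788), np.float64(0.19), np.float64(3.5)), ('c', np.float64(0.602), np.float64(0.144), np.float64(1.5)), ('c', np.float64(0.632), np.float64(0.052), np.float64(1.2))]
21.7 [0.6016 0.1451 0.2533] yaw 29.730783776369332 shift mm [  0.3043  -2.0056 114.2522] turn [ 0.0006 -0.0013 -0.0012] q [0.1093 0.1864 1.5082 0.     1.4455 1.1612] F [-0.3686  0.7354 -1.4521] -0.06349223788049123 0.2502083725982989
```

View pics/d2.png

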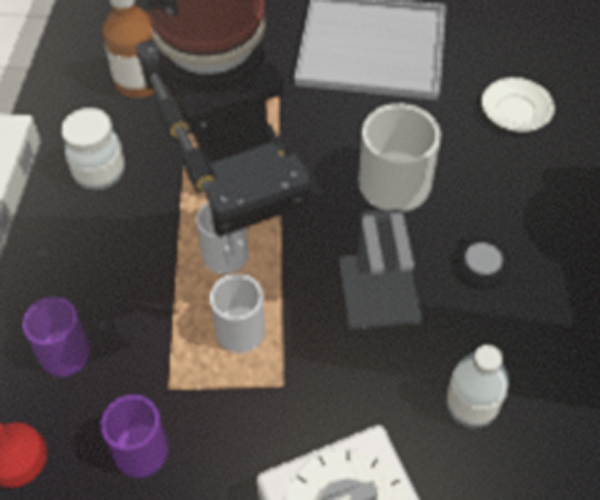

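Call:
{"api": "apply_moves", "payload": {
  "rows": [
    {"x":0,"y":-1,"z":25,"wx":0,"wy":0,"wz":0},
    {"x":0,"y":0,"z":35,"wx":0,"wy":0,"wz":0},
    {"x":0,"y":0,"z":30,"wx":0,"wy":0,"wz":0},
    {"x":0,"y":0,"z":24,"wx":0,"wy":0,"wz":0},
    {"x":0,"y":0,"z":0,"wx":0,"wy":0,"wz":0},
    {"x":0,"y":0,"z":0,"wx":0,"wy":0,"wz":0},
    {"x":0,"y":0,"z":0,"wx":0,"wy":0,"wz":0}
  ]
}}

```text
time_s: 22.45
ee_pos: [0.6024, 0.1467, 0.1406]
tool_rot: [0.966, 0.257, 0.002, 0.0]
force: [0.1, 1.1, 0.3]
gripper_width: 0.249
grip_force: 30.0
```

Call:
{"api": "apply_moves", "payload": {
  "rows": [
    {"x":0,"y":0,"z":-25,"wx":0,"wy":0,"wz":0},
    {"x":0,"y":0,"z":-40,"wx":0,"wy":0,"wz":0},
    {"x":0,"y":0,"z":-30,"wx":0,"wy":0,"wz":0},
    {"x":0,"y":0,"z":0,"wx":0,"wy":0,"wz":0},
    {"x":0,"y":0,"z":0,"wx":0,"wy":0,"wz":0}
  ]
}}

```text
time_s: 22.95
ee_pos: [0.6022, 0.1467, 0.2362]
tool_rot: [0.966, 0.257, 0.003, 0.0]
force: [0.6, 0.6, -1.2]
gripper_width: 0.245
grip_force: 30.0
```

```bash
python3 cups.py;python3 go.py .634 .05 .139 29.8
```

```text
scene [('c', np.float64(0.689), np.float64(0.285), np.float64(1.6)), ('c', np.float64(0.791), np.float64(0.188), np.float64(1.6)), ('c', np.float64(0.61), np.float64(0.142), np.float64(3.8)), ('c', np.float64(0.645), np.float64(0.05), np.float64(1.9)), ('c', np.float64(0.648), np.float64(-0.046), np.float64(0.8)), ('b', np.float64(0.449), np.float64(-0.068), np.float64(0.3)), ('c', np.float64(0.641), np.float64(-0.128), np.float64(3.6))]
side [('c', np.float64(0.681), np.float64(0.289), np.float64(1.3)), ('c', np.float64(0.787), np.float64(0.195), np.float64(1.6)), ('c', np.float64(0.601), np.float64(0.148), np.float64(1.2)), ('b', np.float64(0.437), np.float64(-0.076), np.float64(3.2))]
wrist [('c', np.float64(0.683), np.float64(0.291), np.float64(1.5)), ('c', np.float64(0.603), np.float64(0.147), np.float64(1.6)), ('c', np.float64(0.631), np.float64(0.052), np.float64(3.6))]
23.4 [0.6006 0.1465 0.2325] yaw 29.78164922151903 shift mm [-18.8443 100.3865  93.5198] turn [-0.0005  0.0012 -0.0003] q [0.1118 0.199  1.5325 0.     1.4114 1.1628] F [-1.3252 -0.47    0.0801] 0.018383385516161543 0.2480842970750216
```

Call:
{"api": "apply_moves", "payload": {
  "rows": [
    {"x":-6.3,"y":33.5,"z":0,"wx":0,"wy":0,"wz":0},
    {"x":-6.3,"y":33.5,"z":0,"wx":0,"wy":0,"wz":0},
    {"x":-6.3,"y":33.5,"z":0,"wx":0,"wy":0,"wz":0},
    {"x":0,"y":0,"z":0,"wx":0,"wy":0,"wz":0},
    {"x":0,"y":0,"z":0,"wx":0,"wy":0,"wz":0},
    {"x":0,"y":0,"z":15,"wx":0,"wy":0,"wz":0},
    {"x":0,"y":0,"z":20,"wx":0,"wy":0,"wz":0},
    {"x":0,"y":0,"z":0,"wx":0,"wy":0,"wz":0}
  ]
}}

```text
time_s: 24.2
ee_pos: [0.6316, 0.0513, 0.1937]
tool_rot: [0.966, 0.258, -0.003, -0.001]
force: [0.1, -0.2, -1.6]
gripper_width: 0.249
grip_force: 30.0
```

```bash
python3 cups.py;python3 go.py .634 .05 .139 29.8
```

```text
scene [('c', np.float64(0.691), np.float64(0.283), np.float64(1.6)), ('c', np.float64(0.791), np.float64(0.189), np.float64(0.6)), ('c', np.float64(0.613), np.float64(0.147), np.float64(3.1)), ('c', np.float64(0.645), np.float64(0.041), np.float64(1.0)), ('b', np.float64(0.435), np.float64(-0.068), np.float64(2.3)), ('c', np.float64(0.643), np.float64(-0.132), np.float64(3.7))]
side [('c', np.float64(0.681), np.float64(0.286), np.float64(1.4)), ('c', np.float64(0.791), np.float64(0.191), np.float64(1.2)), ('c', np.float64(0.602), np.float64(0.151), np.float64(1.8)), ('c', np.float64(0.635), np.float64(0.048), np.float64(3.3)), ('b', np.float64(0.445), np.float64(-0.079), np.float64(0.9))]
wrist [('c', np.float64(0.686), np.float64(0.285), np.float64(2.4))]
24.65 [0.6348 0.05   0.1991] yaw 29.785729955464568 shift mm [-0.778  -0.4509 60.0968] turn [ 0.0006 -0.0011 -0.0002] q [-0.0452  0.2634  1.5199  0.      1.357   1.0058] F [-0.2043 -0.3366 -0.2987] 0.05001894126323072 0.246962934143958
```

Call:
{"api": "apply_moves", "payload": {
  "rows": [
    {"x":0,"y":0,"z":20,"wx":0,"wy":0,"wz":0},
    {"x":0,"y":0,"z":25,"wx":0,"wy":0,"wz":0},
    {"x":0,"y":0,"z":16,"wx":0,"wy":0,"wz":0},
    {"x":0,"y":0,"z":0,"wx":0,"wy":0,"wz":0},
    {"x":0,"y":0,"z":0,"wx":0,"wy":0,"wz":0},
    {"x":0,"y":0,"z":0,"wx":0,"wy":0,"wz":0}
  ]
}}

```text
time_s: 25.25
ee_pos: [0.6355, 0.0499, 0.1389]
tool_rot: [0.966, 0.257, 0.001, 0.0]
force: [0.4, 0.2, -0.5]
gripper_width: 0.252
grip_force: 30.0
```

Call:
{"api": "apply_moves", "payload": {
  "rows": [
    {"x":0,"y":0,"z":-25,"wx":0,"wy":0,"wz":0},
    {"x":0,"y":0,"z":-40,"wx":0,"wy":0,"wz":0},
    {"x":0,"y":0,"z":-30,"wx":0,"wy":0,"wz":0},
    {"x":0,"y":0,"z":0,"wx":0,"wy":0,"wz":0},
    {"x":-15.7,"y":29.4,"z":0,"wx":0,"wy":0,"wz":0},
    {"x":-15.7,"y":29.4,"z":0,"wx":0,"wy":0,"wz":0},
    {"x":-15.7,"y":29.4,"z":0,"wx":0,"wy":0,"wz":0},
    {"x":0,"y":0,"z":0,"wx":0,"wy":0,"wz":0}
  ]
}}

```text
time_s: 26.05
ee_pos: [0.6375, -0.0541, 0.2326]
tool_rot: [0.967, 0.255, 0.0, 0.001]
force: [-0.9, -0.3, -0.6]
gripper_width: 0.254
grip_force: 30.0
```

```bash
python3 cups.py;python3 go.py .637 -.05 .139 29.8
```

```text
scene [('c', np.float64(0.694), np.float64(0.287), np.float64(0.9)), ('c', np.float64(0.795), np.float64(0.186), np.float64(1.8)), ('c', np.float64(0.611), np.float64(0.142), np.float64(2.7)), ('c', np.float64(0.643), np.float64(0.044), np.float64(0.9)), ('c', np.float64(0.644), np.float64(-0.045), np.float64(0.4)), ('b', np.float64(0.451), np.float64(-0.075), np.float64(1.3)), ('c', np.float64(0.643), np.float64(-0.127), np.float64(0.9))]
side [('c', np.float64(0.678), np.float64(0.288), np.float64(0.7)), ('c', np.float64(0.792), np.float64(0.187), np.float64(1.0)), ('c', np.float64(0.601), np.float64(0.146), np.float64(0.6)), ('b', np.float64(0.461), np.float64(0.084), np.float64(1.3)), ('c', np.float64(0.634), np.float64(0.046), np.float64(3.0)), ('c', np.float64(0.632), np.float64(-0.043), np.float64(3.1)), ('b', np.float64(0.443), np.float64(-0.074), np.float64(2.1))]
wrist [('c', np.float64(0.684), np.float64(0.289), np.float64(1.7)), ('c', np.float64(0.602), np.float64(0.146), np.float64(1.9)), ('c', np.float64(0.629), np.float64(0.053), np.float64(2.1)), ('c', np.float64(0.635), np.float64(-0.048), np.float64(2.6)), ('c', np.float64(0.636), np.float64(-0.122), np.float64(1.0))]
26.5 [ 0.6374 -0.0491  0.2324] yaw 29.854126423240697 shift mm [-0.8293  0.5912 93.3661] turn [ 0.     -0.0001  0.0009] q [-0.2001  0.2481  1.4754  0.0001  1.4181  0.8496] F [ 0.2345  0.065  -0.3678] -0.03994026500916961 0.2505175054353695
```

Call:
{"api": "apply_moves", "payload": {
  "rows": [
    {"x":0,"y":0,"z":25,"wx":0,"wy":0,"wz":0},
    {"x":0,"y":0,"z":30,"wx":0,"wy":0,"wz":0},
    {"x":0,"y":0,"z":25,"wx":0,"wy":0,"wz":0},
    {"x":0,"y":0,"z":14,"wx":0,"wy":0,"wz":0},
    {"x":0,"y":0,"z":0,"wx":0,"wy":0,"wz":0},
    {"x":0,"y":0,"z":0,"wx":0,"wy":0,"wz":0},
    {"x":0,"y":0,"z":0,"wx":0,"wy":0,"wz":0}
  ]
}}

```text
time_s: 27.2
ee_pos: [0.6387, -0.0502, 0.1404]
tool_rot: [0.966, 0.257, 0.001, 0.001]
force: [0.4, -0.5, -0.7]
gripper_width: 0.25
grip_force: 30.0
```

Call:
{"api": "apply_moves", "payload": {
  "rows": [
    {"x":0,"y":0,"z":-25,"wx":0,"wy":0,"wz":0},
    {"x":0,"y":0,"z":-40,"wx":0,"wy":0,"wz":0},
    {"x":0,"y":0,"z":-30,"wx":0,"wy":0,"wz":0},
    {"x":0,"y":0,"z":0,"wx":0,"wy":0,"wz":0},
    {"x":-19.2,"y":33.4,"z":0,"wx":0,"wy":0,"wz":0},
    {"x":-19.2,"y":33.4,"z":0,"wx":0,"wy":0,"wz":0},
    {"x":0,"y":0,"z":0,"wx":0,"wy":0,"wz":0},
    {"x":0,"y":0,"z":0,"wx":0,"wy":0,"wz":0}
  ]
}}

```text
time_s: 28.0
ee_pos: [0.6372, -0.1279, 0.2335]
tool_rot: [0.967, 0.256, 0.0, -0.0]
force: [-0.2, 0.1, -0.7]
gripper_width: 0.251
grip_force: 30.0
```

```bash
python3 cups.py;python3 go.py .637 -.126 .139 29.8
```

```text
scene [('c', np.float64(0.7), np.float64(0.284), np.float64(1.0)), ('c', np.float64(0.793), np.float64(0.185), np.float64(3.2)), ('c', np.float64(0.609), np.float64(0.147), np.float64(1.8)), ('c', np.float64(0.639), np.float64(0.045), np.float64(0.7)), ('c', np.float64(0.641), np.float64(-0.043), np.float64(0.6)), ('b', np.float64(0.443), np.float64(-0.063), np.float64(2.8)), ('c', np.float64(0.643), np.float64(-0.13), np.float64(2.1))]
side [('c', np.float64(0.68), np.float64(0.287), np.float64(1.2)), ('c', np.float64(0.788), np.float64(0.19), np.float64(0.6)), ('c', np.float64(0.603), np.float64(0.151), np.float64(0.8)), ('c', np.float64(0.635), np.float64(0.045), np.float64(3.1)), ('c', np.float64(0.639), np.float64(-0.042), np.float64(3.0)), ('b', np.float64(0.442), np.float64(-0.075), np.float64(2.1)), ('c', np.float64(0.629), np.float64(-0.124), np.float64(3.2))]
wrist [('c', np.float64(0.603), np.float64(0.143), np.float64(1.5)), ('c', np.float64(0.631), np.float64(0.052), np.float64(2.9)), ('c', np.float64(0.636), np.float64(-0.05), np.float64(1.1)), ('c', np.float64(0.635), np.float64(-0.123), np.float64(1.5))]
28.45 [ 0.6373 -0.1264  0.2334] yaw 29.833555344054066 shift mm [-0.0432 -0.5258 94.3574] turn [ 0.     -0.      0.0006] q [-0.3171  0.2722  1.4445  0.      1.4248  0.733 ] F [-0.3892 -0.2553 -0.6953] -0.02215971018831978 0.2532919823396972
```

Call:
{"api": "apply_moves", "payload": {
  "rows": [
    {"x":0,"y":0,"z":25,"wx":0,"wy":0,"wz":0},
    {"x":0,"y":0,"z":30,"wx":0,"wy":0,"wz":0},
    {"x":0,"y":0,"z":25,"wx":0,"wy":0,"wz":0},
    {"x":0,"y":0,"z":15,"wx":0,"wy":0,"wz":0},
    {"x":0,"y":0,"z":0,"wx":0,"wy":0,"wz":0},
    {"x":0,"y":0,"z":0,"wx":0,"wy":0,"wz":0},
    {"x":0,"y":0,"z":0,"wx":0,"wy":0,"wz":0}
  ]
}}

```text
time_s: 29.15
ee_pos: [0.6385, -0.1274, 0.1404]
tool_rot: [0.966, 0.257, 0.001, 0.001]
force: [0.5, 0.4, 0.3]
gripper_width: 0.253
grip_force: 30.0
```

Call:
{"api": "apply_moves", "payload": {
  "rows": [
    {"x":0,"y":0,"z":-30,"wx":0,"wy":0,"wz":0},
    {"x":0,"y":0,"z":-48,"wx":0,"wy":0,"wz":0},
    {"x":0,"y":0,"z":-48,"wx":0,"wy":0,"wz":0},
    {"x":0,"y":0,"z":0,"wx":0,"wy":0,"wz":0}
  ]
}}

```text
time_s: 29.55
ee_pos: [0.6418, -0.1285, 0.2764]
tool_rot: [0.966, 0.257, 0.008, 0.005]
force: [0.7, -0.7, 0.1]
gripper_width: 0.25
grip_force: 30.0
```

Call:
{"api": "apply_moves", "payload": {
  "rows": [
    {"x":-35.4,"y":-34.8,"z":0,"wx":0,"wy":0,"wz":0},
    {"x":-35.4,"y":-34.8,"z":0,"wx":0,"wy":0,"wz":0},
    {"x":-35.4,"y":-34.8,"z":0,"wx":0,"wy":0,"wz":0},
    {"x":-35.4,"y":-34.8,"z":0,"wx":0,"wy":0,"wz":0},
    {"x":0,"y":0,"z":0,"wx":0,"wy":0,"wz":0},
    {"x":0,"y":0,"z":0,"wx":0,"wy":0,"wz":0}
  ]
}}

```text
time_s: 30.15
ee_pos: [0.4453, -0.0766, 0.266]
tool_rot: [0.966, 0.257, 0.002, 0.001]
force: [0.7, 0.2, 0.6]
gripper_width: 0.254
grip_force: 30.0
```

```bash
python3 cups.py;python3 go.py .445 -.075 .142 29.8
```

```text
scene [('c', np.float64(0.687), np.float64(0.288), np.float64(2.0)), ('c', np.float64(0.617), np.float64(0.144), np.float64(1.7)), ('c', np.float64(0.646), np.float64(0.043), np.float64(1.9)), ('c', np.float64(0.639), np.float64(-0.046), np.float64(1.1)), ('b', np.float64(0.44), np.float64(-0.074), np.float64(2.1)), ('c', np.float64(0.642), np.float64(-0.126), np.float64(2.7))]
side [('c', np.float64(0.683), np.float64(0.289), np.float64(0.7)), ('c', np.float64(0.789), np.float64(0.186), np.float64(0.6)), ('c', np.float64(0.593), np.float64(0.155), np.float64(2.8)), ('c', np.float64(0.635), np.float64(0.046), np.float64(3.3)), ('c', np.float64(0.634), np.float64(-0.048), np.float64(2.9)), ('b', np.float64(0.439), np.float64(-0.077), np.float64(2.0)), ('c', np.float64(0.636), np.float64(-0.13), np.float64(3.4))]
wrist [('c', np.float64(0.635), np.float64(-0.048), np.float64(0.6)), ('c', np.float64(0.634), np.float64(-0.121), np.float64(1.7))]
30.6 [ 0.4456 -0.0767  0.264 ] yaw 29.77950725474092 shift mm [  0.4286  -1.7122 121.9793] turn [-0.0007  0.0006 -0.0004] q [-0.3453 -0.2317  1.8992 -0.      1.475   0.7058] F [-0.1233  0.3456 -0.5434] 0.0004892044998040438 0.2531750499372191
```

Call:
{"api": "apply_moves", "payload": {
  "rows": [
    {"x":0,"y":-1.5,"z":25,"wx":0,"wy":0,"wz":0},
    {"x":0,"y":0,"z":35,"wx":0,"wy":0,"wz":0},
    {"x":0,"y":0,"z":38,"wx":0,"wy":0,"wz":0},
    {"x":0,"y":0,"z":24,"wx":0,"wy":0,"wz":0},
    {"x":0,"y":0,"z":0,"wx":0,"wy":0,"wz":0},
    {"x":0,"y":0,"z":0,"wx":0,"wy":0,"wz":0},
    {"x":0,"y":0,"z":0,"wx":0,"wy":0,"wz":0}
  ]
}}

```text
time_s: 31.3
ee_pos: [0.4459, -0.0758, 0.1442]
tool_rot: [0.966, 0.257, 0.001, 0.001]
force: [-1.1, 0.6, -1.1]
gripper_width: 0.253
grip_force: 30.0
```

Call:
{"api": "apply_moves", "payload": {
  "rows": [
    {"x":0,"y":0,"z":-25,"wx":0,"wy":0,"wz":0},
    {"x":0,"y":0,"z":-45,"wx":0,"wy":0,"wz":0},
    {"x":0,"y":0,"z":-45,"wx":0,"wy":0,"wz":0},
    {"x":0,"y":0,"z":-10,"wx":0,"wy":0,"wz":0},
    {"x":0,"y":0,"z":0,"wx":0,"wy":0,"wz":0}
  ]
}}

```text
time_s: 31.8
ee_pos: [0.4465, -0.076, 0.2716]
tool_rot: [0.966, 0.257, 0.003, 0.002]
force: [-0.7, -0.2, -0.6]
gripper_width: 0.245
grip_force: 30.0
```

Call:
{"api": "apply_moves", "payload": {
  "rows": [
    {"x":22.1,"y":-39.4,"z":0,"wx":0,"wy":0,"wz":0},
    {"x":22.1,"y":-39.4,"z":0,"wx":0,"wy":0,"wz":0},
    {"x":22.1,"y":-39.4,"z":0,"wx":0,"wy":0,"wz":0},
    {"x":22.1,"y":-39.4,"z":0,"wx":0,"wy":0,"wz":0},
    {"x":22.1,"y":-39.4,"z":0,"wx":0,"wy":0,"wz":0},
    {"x":0,"y":0,"z":0,"wx":0,"wy":0,"wz":0},
    {"x":0,"y":0,"z":0,"wx":0,"wy":0,"wz":0}
  ]
}}

```text
time_s: 32.5
ee_pos: [0.4415, 0.1513, 0.2659]
tool_rot: [0.966, 0.258, -0.001, 0.0]
force: [-1.0, 0.3, -0.9]
gripper_width: 0.252
grip_force: 30.0
```

```bash
python3 go.py .4425 .1508 .1465 29.8
```

```text
32.5 [0.4415 0.1513 0.2659] yaw 29.955290322734 shift mm [  0.9022   0.9236 119.3617] turn [-0.0004  0.0025  0.0027] q [ 0.1612 -0.1928  1.8631 -0.0005  1.4738  1.2092] F [-1.0263  0.3331 -0.9064] -0.02041598448715264 0.2518110337610623
```

Call:
{"api": "apply_moves", "payload": {
  "rows": [
    {"x":0,"y":0,"z":25,"wx":0,"wy":0,"wz":0},
    {"x":0,"y":0,"z":40,"wx":0,"wy":0,"wz":0},
    {"x":0,"y":0,"z":35,"wx":0,"wy":0,"wz":0},
    {"x":0,"y":0,"z":19,"wx":0,"wy":0,"wz":0},
    {"x":0,"y":0,"z":0,"wx":0,"wy":0,"wz":0},
    {"x":0,"y":0,"z":0,"wx":0,"wy":0,"wz":0},
    {"x":0,"y":0,"z":0,"wx":0,"wy":0,"wz":0}
  ]
}}

```text
time_s: 33.2
ee_pos: [0.4438, 0.1501, 0.1499]
tool_rot: [0.967, 0.256, 0.001, 0.0]
force: [0.1, 0.9, -0.3]
gripper_width: 0.252
grip_force: 30.0
```

```bash
python3 go.py .4515 .1015 .1465 29.8
```

```text
33.2 [0.4438 0.1501 0.1499] yaw 29.719411266586164 shift mm [-17.3843  46.016    3.4145] turn [ 0.0011 -0.0024 -0.0014] q [ 0.1576 -0.0966  1.9997 -0.0001  1.2359  1.2098] F [ 0.0985  0.9298 -0.2921] -0.03376469451750782 0.252217698089076
```

Call:
{"api": "apply_moves", "payload": {
  "rows": [
    {"x":-4.3,"y":11.5,"z":1,"wx":0,"wy":0,"wz":0},
    {"x":-4.3,"y":11.5,"z":1,"wx":0,"wy":0,"wz":0},
    {"x":-4.3,"y":11.5,"z":0,"wx":0,"wy":0,"wz":0},
    {"x":-4.3,"y":11.5,"z":0,"wx":0,"wy":0,"wz":0},
    {"x":0,"y":0,"z":0,"wx":0,"wy":0,"wz":0},
    {"x":0,"y":0,"z":0,"wx":0,"wy":0,"wz":0}
  ]
}}

```text
time_s: 33.8
ee_pos: [0.4505, 0.1017, 0.1464]
tool_rot: [0.967, 0.256, 0.0, -0.0]
force: [-0.0, 0.2, -0.9]
gripper_width: 0.251
grip_force: 30.0
```

```bash
python3 go.py .4515 .1015 .133 29.8;  python3 - <<'E'
from h import *
a=snapshot("scene")[:,:,::-1][140:230,290:400]; b=snapshot("side")[:,:,::-1][180:270,310:420]
cv2.imwrite("pics/d3.png",cv2.resize(np.hstack([a,b]),None,fx=3.6,fy=3.6,interpolation=2))
E
```

```text
33.8 [0.4505 0.1017 0.1464] yaw 29.699410044548248 shift mm [ 0.7855  0.6375 13.3549] turn [-0.0003 -0.0002 -0.0018] q [ 0.0507 -0.1075  2.0168  0.0003  1.2323  1.103 ] F [-0.0031  0.1679 -0.9267] 0.01469518503187608 0.25097574160016717
```

View pics/d3.png

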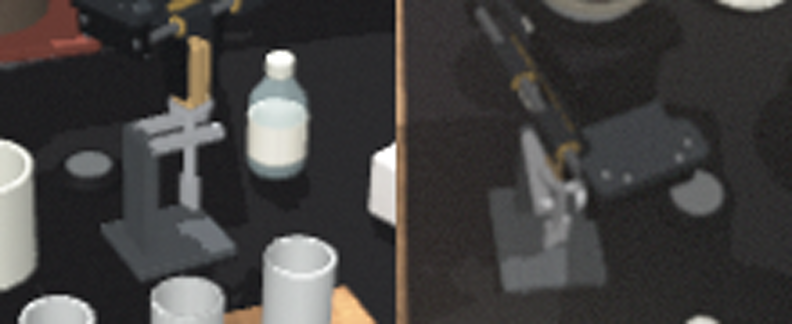

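Call:
{"api": "apply_moves", "payload": {
  "rows": [
    {"x":0.5,"y":0.4,"z":6,"wx":0,"wy":0,"wz":0},
    {"x":0,"y":0,"z":5,"wx":0,"wy":0,"wz":0},
    {"x":0,"y":0,"z":2.5,"wx":0,"wy":0,"wz":0},
    {"x":0,"y":0,"z":0,"wx":0,"wy":0,"wz":0},
    {"x":0,"y":0,"z":0,"wx":0,"wy":0,"wz":0}
  ]
}}

```text
time_s: 34.4
ee_pos: [0.4509, 0.1023, 0.1329]
tool_rot: [0.966, 0.257, -0.0, -0.0]
force: [-2.1, 0.1, 3.6]
gripper_width: 0.25
grip_force: 30.0
```

Call:
{"api": "apply_moves", "payload": {
  "fingers": 0.5,
  "rows": [
    {"x":0,"y":0,"z":0,"wx":0,"wy":0,"wz":0},
    {"x":0,"y":0,"z":0,"wx":0,"wy":0,"wz":0},
    {"x":0,"y":0,"z":0,"wx":0,"wy":0,"wz":0},
    {"x":0,"y":0,"z":0,"wx":0,"wy":0,"wz":0},
    {"x":0,"y":0,"z":-15,"wx":0,"wy":0,"wz":0},
    {"x":0,"y":0,"z":-30,"wx":0,"wy":0,"wz":0},
    {"x":0,"y":0,"z":-45,"wx":0,"wy":0,"wz":0},
    {"x":0,"y":0,"z":-45,"wx":0,"wy":0,"wz":0}
  ]
}}

```text
time_s: 35.2
ee_pos: [0.4504, 0.1019, 0.2686]
tool_rot: [0.966, 0.257, -0.001, -0.0]
force: [0.8, -0.4, 0.3]
gripper_width: 0.5
grip_force: 0.0
```

```bash
python3 go.py .4515 .1015 .133 29.8;  python3 - <<'E'
from h import *
for n in("scene","side"):
    C=cam(n);snapshot(n); print(n,recognise("stirrer",n), proj(C,[[.451,.1015,.02],[.451,.1015,.175]]))
E
```

```text
35.2 [0.4504 0.1019 0.2686] yaw 29.777816516511567 shift mm [  0.9718   1.0553 135.6276] turn [-0.0007  0.0014 -0.0004] q [ 0.0516 -0.208   1.8709 -0.      1.4803  1.1026] F [ 0.8008 -0.3654  0.2747] -0.0009401300719729562 0.5000198505537553
scene [{'extent': [333.9, 154.4, 13.0, 47.0], 'score': 0.87}] [[342.61479089 199.68953549]
 [343.04627675 154.73031033]]
side [{'extent': [346.9, 213.1, 19.3, 34.2], 'score': 0.61}, {'extent': [334.2, 214.0, 34.4, 49.5], 'score': 0.61}, {'extent': [304.7, 302.4, 71.3, 79.0], 'score': 0.42}] [[352.49783288 249.17921266]
 [356.96713987 216.73646945]]
```

Call:
{"api": "apply_moves", "payload": {
  "fingers": 0.85,
  "rows": [
    {"x":0,"y":0,"z":-10,"wx":0,"wy":0,"wz":-0.15},
    {"x":0,"y":0,"z":-10,"wx":0,"wy":0,"wz":-0.15},
    {"x":0,"y":0,"z":-10,"wx":0,"wy":0,"wz":-0.15},
    {"x":0,"y":0,"z":0,"wx":0,"wy":0,"wz":-0.15},
    {"x":0,"y":0,"z":0,"wx":0,"wy":0,"wz":-0.15},
    {"x":0,"y":0,"z":0,"wx":0,"wy":0,"wz":-0.15},
    {"x":0,"y":0,"z":0,"wx":0,"wy":0,"wz":-0.15}
  ]
}}

```text
time_s: 36.1
ee_pos: [0.4501, 0.1019, 0.2955]
tool_rot: [0.705, 0.709, -0.001, -0.001]
force: [-0.3, -0.4, -0.5]
gripper_width: 0.846
grip_force: 0.0
```

Call:
{"api": "apply_moves", "payload": {
  "rows": [
    {"x":-46,"y":3,"z":0,"wx":0,"wy":0,"wz":0},
    {"x":-46,"y":3,"z":0,"wx":0,"wy":0,"wz":0},
    {"x":-46,"y":3,"z":0,"wx":0,"wy":0,"wz":0},
    {"x":-46,"y":3,"z":0,"wx":0,"wy":0,"wz":0},
    {"x":-46,"y":3,"z":0,"wx":0,"wy":0,"wz":0},
    {"x":-46,"y":3,"z":0,"wx":0,"wy":0,"wz":0},
    {"x":-46,"y":3,"z":0,"wx":0,"wy":0,"wz":0},
    {"x":-46,"y":3,"z":0,"wx":0,"wy":0,"wz":0}
  ]
}}

```text
time_s: 36.9
ee_pos: [0.4737, -0.2674, 0.2954]
tool_rot: [0.708, 0.707, -0.0, -0.002]
force: [0.9, -0.2, 0.0]
gripper_width: 0.847
grip_force: 0.0
```

Call:
{"api": "apply_moves", "payload": {
  "rows": [
    {"x":-46,"y":3,"z":0,"wx":0,"wy":0,"wz":0},
    {"x":-46,"y":3,"z":0,"wx":0,"wy":0,"wz":0},
    {"x":-42,"y":0,"z":0,"wx":0,"wy":0,"wz":0},
    {"x":0,"y":0,"z":0,"wx":0,"wy":0,"wz":0},
    {"x":0,"y":0,"z":0,"wx":0,"wy":0,"wz":0}
  ]
}}

```text
time_s: 37.4
ee_pos: [0.4795, -0.4001, 0.2948]
tool_rot: [0.708, 0.706, 0.0, -0.002]
force: [0.0, 0.3, 1.0]
gripper_width: 0.851
grip_force: 0.0
```

```bash
python3 look.py w6 | grep -v flask|grep -v stirrer; python3 - <<'E'
from h import *
st=observe(); C=cam("wrist",st); im=snapshot("wrist")[:,:,::-1].copy()
n=300; T=[rect(im,C,(.481,-.308),.014,.125,n),rect(im,C,(.6,-.06),.0,.2,n)]
for t in T: cv2.drawMarker(t,(n//2,n//2),(0,0,255),0,12,1)
cv2.imwrite("pics/m3.png",np.vstack([np.hstack(T),cv2.resize(im,(600,375))[:300]]))
S,D=cam("scene"),cam("side")
# amber bottle, jar: two rays
for nm,a,b in(("amber cap",(160+210/2.5,140+283/2.5),(190+125/2.14,110+38/2.14)),("jar cap",(160+389/2.5,140+330/2.5),(190+97/2.14,110+153/2.14))):
    f=lambda P:(np.r_[proj(S,P)[0]-a,proj(D,P)[0]-b]); print(nm,least_squares(f,[.75,0,.1]).x)
E
```

```text
37.4 [ 0.4795 -0.4001  0.2948] [ 0.7081  0.7061  0.0002 -0.0024] [-0.8217  0.187   1.4307  0.0003  1.5287 -0.8188]
tray {'extent': [247.7, 45.5, 140.1, 118.5], 'score': 0.96} [ 0.4831 -0.3089  0.007 ]
amber cap [ 0.79018973 -0.21528574  0.14934124]
jar cap [ 0.80791367 -0.05929797  0.07630178]
```

View pics/m3.png

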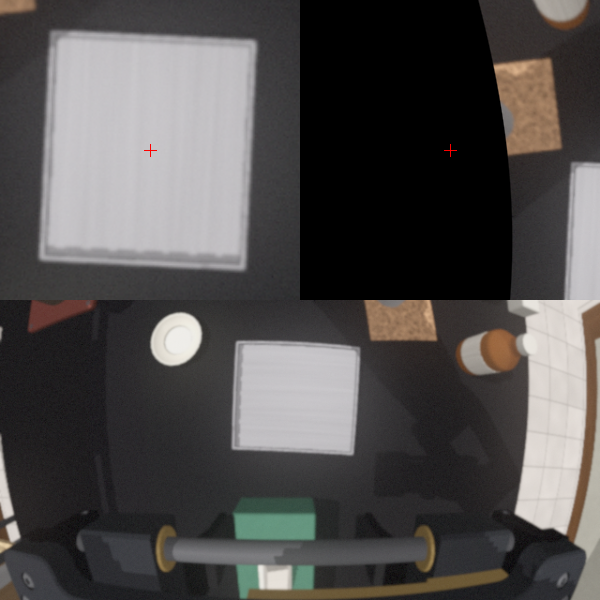

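```bash
python3 - <<'E'
from h import *
st=observe(); C=cam("wrist",st); 
lo=back(C,(250.7,213.3),0); hi=back(C,(336,213.3),0); print(lo,hi)
for z in(.03,.05,.07,.09): print(z,back(C,(250.7,230),z))
im=snapshot("side")[:,:,::-1]; a=im[0:160,280:480]; b=cv2.imread("pics/w6.png")[200:440,200:500]
cv2.imwrite("pics/d4.png",np.hstack([cv2.resize(a,(400,320)),cv2.resize(b,(400,320))]))
def Cm(p,q): return cam("wrist",dict(ee_pos=np.array(p),tool_rot=np.array(q)))
C2=Cm([.4105,-.0481,.3793],[1,.003,.0009,-.0006])
for uv in((655,148),(652,220),(682,230),(685,155)): 
    print(uv,[back(C2,np.array(uv)/1.25,z)[:2] for z in(0,.05,.08)])
E
```

```text
[ 3.79214246e-01 -4.76163043e-01  5.55111512e-17] [ 0.51420156 -0.475839    0.        ]
0.03 [ 0.3840731  -0.49306878  0.03      ]
0.05 [ 0.38851987 -0.48542044  0.05      ]
0.07 [ 0.39296664 -0.4777721   0.07      ]
0.09 [ 0.3974134  -0.47012375  0.09      ]
(655, 148) [array([ 0.50968398, -0.47455844]), array([ 0.50710736, -0.43521163]), array([ 0.50556139, -0.41160354])]
(652, 220) [array([ 0.38926706, -0.48212193]), array([ 0.39777787, -0.44207871]), array([ 0.40288436, -0.41805278])]
(682, 230) [array([ 0.37417125, -0.55918163]), array([ 0.38407201, -0.51204311]), array([ 0.39001247, -0.48376   ])]
(685, 155) [array([ 0.50609387, -0.54699947]), array([ 0.50384782, -0.50098263]), array([ 0.50250018, -0.47337253])]
```

View pics/d4.png

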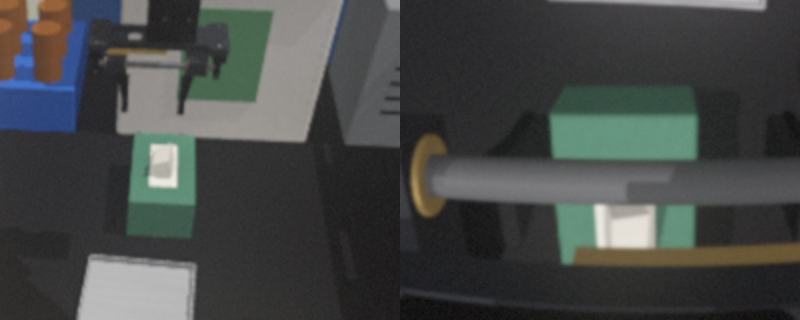

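Call:
{"api": "apply_moves", "payload": {
  "rows": [
    {"x":32.5,"y":26.1,"z":15,"wx":0,"wy":0,"wz":0},
    {"x":32.5,"y":26.1,"z":15,"wx":0,"wy":0,"wz":0},
    {"x":32.5,"y":26.1,"z":15,"wx":0,"wy":0,"wz":0},
    {"x":32.5,"y":26.1,"z":15,"wx":0,"wy":0,"wz":0},
    {"x":32.5,"y":26.1,"z":15,"wx":0,"wy":0,"wz":0},
    {"x":32.5,"y":26.1,"z":15,"wx":0,"wy":0,"wz":0},
    {"x":0,"y":0,"z":0,"wx":0,"wy":0,"wz":0},
    {"x":0,"y":0,"z":0,"wx":0,"wy":0,"wz":0}
  ]
}}

```text
time_s: 38.75
ee_pos: [0.6374, -0.2041, 0.2071]
tool_rot: [0.707, 0.708, -0.0, -0.001]
force: [0.8, 0.4, -0.0]
gripper_width: 0.848
grip_force: 0.0
```

```bash
cat >> cups.py <<'E'
cv2.imwrite("pics/last.png",snapshot("wrist")[:,:,::-1])
E
python3 cups.py; python3 go.py .636 -.125 .043 90
```

```text
scene [('c', np.float64(0.695), np.float64(0.286), np.float64(0.2)), ('c', np.float64(0.341), np.float64(0.208), np.float64(3.8)), ('c', np.float64(0.794), np.float64(0.189), np.float64(1.1)), ('c', np.float64(0.612), np.float64(0.144), np.float64(2.3)), ('c', np.float64(0.649), np.float64(0.048), np.float64(1.1)), ('c', np.float64(0.642), np.float64(-0.045), np.float64(1.7)), ('b', np.float64(0.451), np.float64(-0.071), np.float64(0.7)), ('c', np.float64(0.64), np.float64(-0.123), np.float64(2.2))]
side [('c', np.float64(0.681), np.float64(0.29), np.float64(1.2)), ('c', np.float64(0.788), np.float64(0.191), np.float64(1.8)), ('c', np.float64(0.602), np.float64(0.147), np.float64(3.0)), ('c', np.float64(0.631), np.float64(0.048), np.float64(2.7)), ('c', np.float64(0.637), np.float64(-0.049), np.float64(0.8)), ('c', np.float64(0.632), np.float64(-0.127), np.float64(1.4))]
wrist [('c', np.float64(0.637), np.float64(-0.047), np.float64(1.5)), ('b', np.float64(0.445), np.float64(-0.075), np.float64(0.6)), ('c', np.float64(0.635), np.float64(-0.121), np.float64(1.4))]
39.25 [ 0.6372 -0.2058  0.2081] yaw 89.89285156258222 shift mm [ 80.7738  -1.3815 165.1246] turn [ 0.0004  0.0002 -0.0019] q [-0.43    0.3346  1.4152  0.      1.3914 -0.4282] F [ 0.2266 -0.2     0.216 ] 0.01628982084158479 0.8515468352518873
```

Call:
{"api": "apply_moves", "payload": {
  "rows": [
    {"x":41,"y":-1,"z":0,"wx":0,"wy":0,"wz":0},
    {"x":41,"y":-0.5,"z":0,"wx":0,"wy":0,"wz":0},
    {"x":0,"y":0,"z":35,"wx":0,"wy":0,"wz":0},
    {"x":0,"y":0,"z":40,"wx":0,"wy":0,"wz":0},
    {"x":0,"y":0,"z":40,"wx":0,"wy":0,"wz":0},
    {"x":0,"y":0,"z":30,"wx":0,"wy":0,"wz":0},
    {"x":0,"y":0,"z":20,"wx":0,"wy":0,"wz":0},
    {"x":0,"y":0,"z":0,"wx":0,"wy":0,"wz":0}
  ]
}}

```text
time_s: 40.05
ee_pos: [0.6328, -0.1223, 0.0387]
tool_rot: [0.708, 0.707, -0.002, -0.003]
force: [-0.4, 0.4, -0.6]
gripper_width: 0.849
grip_force: 0.0
```

Call:
{"api": "apply_moves", "payload": {
  "fingers": 0,
  "squeeze": 15,
  "rows": [
    {"x":0,"y":0,"z":0,"wx":0,"wy":0,"wz":0},
    {"x":0,"y":0,"z":0,"wx":0,"wy":0,"wz":0},
    {"x":0,"y":0,"z":0,"wx":0,"wy":0,"wz":0},
    {"x":0,"y":0,"z":0,"wx":0,"wy":0,"wz":0},
    {"x":0,"y":0,"z":0,"wx":0,"wy":0,"wz":0}
  ]
}}

```text
time_s: 40.55
ee_pos: [0.637, -0.1236, 0.0447]
tool_rot: [0.707, 0.707, 0.001, 0.001]
force: [-1.1, -0.3, 6.9]
gripper_width: 0.621
grip_force: 15.0
```

```bash
python3 go.py .5223 -.3464 .043 90
```

```text
40.55 [ 0.637  -0.1236  0.0447] yaw 89.940974516833 shift mm [-222.9119 -114.5208    1.6533] turn [ 0.0026  0.0009 -0.001 ] q [-0.313   0.4486  1.5918 -0.0001  1.0985 -0.3119] F [-1.1382 -0.2733  6.9287] -0.02217673901798984 0.6207661427842027
```

Call:
{"api": "apply_moves", "payload": {
  "squeeze": 22,
  "rows": [
    {"x":0,"y":0,"z":-15,"wx":0,"wy":0,"wz":0},
    {"x":0,"y":0,"z":-40,"wx":0,"wy":0,"wz":0},
    {"x":0,"y":0,"z":-45,"wx":0,"wy":0,"wz":0},
    {"x":0,"y":0,"z":-20,"wx":0,"wy":0,"wz":0},
    {"x":-20,"y":-10.3,"z":0,"wx":0,"wy":0,"wz":0},
    {"x":-40,"y":-20.5,"z":0,"wx":0,"wy":0,"wz":0},
    {"x":-40,"y":-20.5,"z":0,"wx":0,"wy":0,"wz":0},
    {"x":-40,"y":-20.5,"z":0,"wx":0,"wy":0,"wz":0}
  ]
}}

```text
time_s: 41.35
ee_pos: [0.5632, -0.264, 0.1637]
tool_rot: [0.707, 0.707, 0.0, 0.0]
force: [-0.2, -0.3, -1.0]
gripper_width: 0.614
grip_force: 22.0
```

Call:
{"api": "apply_moves", "payload": {
  "rows": [
    {"x":-40,"y":-20.5,"z":0,"wx":0,"wy":0,"wz":0},
    {"x":-30,"y":-15.4,"z":0,"wx":0,"wy":0,"wz":0},
    {"x":-13,"y":-6.8,"z":0,"wx":0,"wy":0,"wz":0},
    {"x":0,"y":0,"z":0,"wx":0,"wy":0,"wz":0},
    {"x":0,"y":0,"z":30,"wx":0,"wy":0,"wz":0},
    {"x":0,"y":0,"z":40,"wx":0,"wy":0,"wz":0},
    {"x":0,"y":0,"z":20,"wx":0,"wy":0,"wz":0},
    {"x":0,"y":0,"z":0,"wx":0,"wy":0,"wz":0}
  ]
}}

```text
time_s: 42.15
ee_pos: [0.5195, -0.3421, 0.0687]
tool_rot: [0.707, 0.707, 0.0, -0.004]
force: [-0.8, 0.9, -2.3]
gripper_width: 0.616
grip_force: 22.0
```

```bash
python3 go.py .5223 -.3464 .045 90
```

```text
42.15 [ 0.5195 -0.3421  0.0687] yaw 90.02984388076639 shift mm [-4.4331  2.899  23.6236] turn [-0.0058 -0.0059  0.0005] q [-0.7094  0.3689  1.6482  0.0008  1.1326 -0.7103] F [-0.761   0.9315 -2.3271] 0.005489682933184376 0.6160167576631993
```

Call:
{"api": "apply_moves", "payload": {
  "rows": [
    {"x":0,"y":0,"z":15,"wx":0,"wy":0,"wz":0},
    {"x":0,"y":0,"z":9,"wx":0,"wy":0,"wz":0},
    {"x":0,"y":0,"z":4,"wx":0,"wy":0,"wz":0},
    {"x":0,"y":0,"z":0,"wx":0,"wy":0,"wz":0},
    {"x":0,"y":0,"z":0,"wx":0,"wy":0,"wz":0}
  ]
}}

```text
time_s: 42.65
ee_pos: [0.5217, -0.3464, 0.0455]
tool_rot: [0.707, 0.707, 0.0, 0.001]
force: [0.5, 0.7, -1.4]
gripper_width: 0.617
grip_force: 22.0
```

```bash
python3 go.py .5223 -.3464 .045 90
```

```text
42.65 [ 0.5217 -0.3464  0.0455] yaw 89.93830935545833 shift mm [0.0133 0.6337 0.502 ] turn [ 0.001   0.0008 -0.0011] q [-0.7121  0.4013  1.6547  0.0001  1.0842 -0.711 ] F [ 0.5145  0.6698 -1.3868] 0.008036003876771705 0.6170377343854342
```

Call:
{"api": "apply_moves", "payload": {
  "fingers": 0.76,
  "rows": [
    {"x":0,"y":0,"z":1,"wx":0,"wy":0,"wz":0},
    {"x":0,"y":0,"z":0,"wx":0,"wy":0,"wz":0},
    {"x":0,"y":0,"z":0,"wx":0,"wy":0,"wz":0},
    {"x":0,"y":0,"z":0,"wx":0,"wy":0,"wz":0},
    {"x":0,"y":0,"z":-15,"wx":0,"wy":0,"wz":0},
    {"x":0,"y":0,"z":-40,"wx":0,"wy":0,"wz":0},
    {"x":0,"y":0,"z":-50,"wx":0,"wy":0,"wz":0},
    {"x":0,"y":0,"z":-46,"wx":0,"wy":0,"wz":0}
  ]
}}

```text
time_s: 43.45
ee_pos: [0.5212, -0.346, 0.1979]
tool_rot: [0.707, 0.707, 0.0, 0.0]
force: [-0.3, -1.6, 0.1]
gripper_width: 0.759
grip_force: 0.0
```

Call:
{"api": "apply_moves", "payload": {
  "fingers": 0.85,
  "rows": [
    {"x":36,"y":19.2,"z":0,"wx":0,"wy":0,"wz":0},
    {"x":36,"y":19.2,"z":0,"wx":0,"wy":0,"wz":0},
    {"x":36,"y":19.2,"z":0,"wx":0,"wy":0,"wz":0},
    {"x":36,"y":19.2,"z":0,"wx":0,"wy":0,"wz":0},
    {"x":36,"y":19.2,"z":0,"wx":0,"wy":0,"wz":0},
    {"x":36,"y":19.2,"z":0,"wx":0,"wy":0,"wz":0},
    {"x":0,"y":0,"z":0,"wx":0,"wy":0,"wz":0},
    {"x":0,"y":0,"z":0,"wx":0,"wy":0,"wz":0}
  ]
}}

```text
time_s: 44.25
ee_pos: [0.637, -0.1293, 0.1958]
tool_rot: [0.707, 0.708, 0.0, 0.0]
force: [-0.6, -0.9, -0.0]
gripper_width: 0.847
grip_force: 0.0
```

```bash
python3 cups.py; python3 go.py .637 -.048 .044 90
```

```text
scene [('c', np.float64(0.686), np.float64(0.285), np.float64(0.7)), ('c', np.float64(0.64), np.float64(0.047), np.float64(1.5)), ('c', np.float64(0.652), np.float64(-0.046), np.float64(2.6)), ('b', np.float64(0.455), np.float64(-0.071), np.float64(3.0)), ('c', np.float64(0.554), np.float64(-0.337), np.float64(1.6))]
side [('c', np.float64(0.683), np.float64(0.29), np.float64(0.5)), ('c', np.float64(0.785), np.float64(0.195), np.float64(0.9)), ('c', np.float64(0.598), np.float64(0.149), np.float64(2.7)), ('c', np.float64(0.63), np.float64(0.051), np.float64(1.4)), ('c', np.float64(0.639), np.float64(-0.044), np.float64(2.9)), ('b', np.float64(0.438), np.float64(-0.082), np.float64(1.9)), ('c', np.float64(0.549), np.float64(-0.331), np.float64(1.9))]
wrist [('c', np.float64(0.636), np.float64(-0.048), np.float64(0.7)), ('b', np.float64(0.444), np.float64(-0.072), np.float64(1.3))]
44.75 [ 0.6364 -0.1307  0.1948] yaw 89.88941765596974 shift mm [ 82.7293   0.4497 150.825 ] turn [-0.0001 -0.     -0.0019] q [-0.3239  0.2977  1.4863  0.      1.3577 -0.322 ] F [ 0.4578 -0.3239 -0.0658] -0.002611241199560599 0.8510551044203161
```

Call:
{"api": "apply_moves", "payload": {
  "rows": [
    {"x":41.2,"y":0.2,"z":0,"wx":0,"wy":0,"wz":0},
    {"x":41.3,"y":0.2,"z":0,"wx":0,"wy":0,"wz":0},
    {"x":0,"y":0,"z":35,"wx":0,"wy":0,"wz":0},
    {"x":0,"y":0,"z":40,"wx":0,"wy":0,"wz":0},
    {"x":0,"y":0,"z":36,"wx":0,"wy":0,"wz":0},
    {"x":0,"y":0,"z":25,"wx":0,"wy":0,"wz":0},
    {"x":0,"y":0,"z":15,"wx":0,"wy":0,"wz":0},
    {"x":0,"y":0,"z":0,"wx":0,"wy":0,"wz":0}
  ]
}}

```text
time_s: 45.55
ee_pos: [0.6352, -0.0474, 0.0412]
tool_rot: [0.708, 0.707, -0.001, -0.002]
force: [0.3, -0.4, 0.3]
gripper_width: 0.85
grip_force: 0.0
```

Call:
{"api": "apply_moves", "payload": {
  "fingers": 0,
  "squeeze": 15,
  "rows": [
    {"x":0,"y":0,"z":0,"wx":0,"wy":0,"wz":0},
    {"x":0,"y":0,"z":0,"wx":0,"wy":0,"wz":0},
    {"x":0,"y":0,"z":0,"wx":0,"wy":0,"wz":0},
    {"x":0,"y":0,"z":0,"wx":0,"wy":0,"wz":0},
    {"x":0,"y":0,"z":0,"wx":0,"wy":0,"wz":0}
  ]
}}

```text
time_s: 46.05
ee_pos: [0.6382, -0.0479, 0.0456]
tool_rot: [0.707, 0.707, 0.001, 0.001]
force: [-0.9, -0.3, 6.1]
gripper_width: 0.625
grip_force: 15.0
```

Call:
{"api": "apply_moves", "payload": {
  "squeeze": 22,
  "rows": [
    {"x":0,"y":0,"z":-15,"wx":0,"wy":0,"wz":0},
    {"x":0,"y":0,"z":-40,"wx":0,"wy":0,"wz":0},
    {"x":0,"y":0,"z":-45,"wx":0,"wy":0,"wz":0},
    {"x":0,"y":0,"z":-20,"wx":0,"wy":0,"wz":0},
    {"x":0,"y":0,"z":0,"wx":0,"wy":0,"wz":0}
  ]
}}

```text
time_s: 46.55
ee_pos: [0.64, -0.0481, 0.1696]
tool_rot: [0.707, 0.707, 0.003, 0.004]
force: [0.8, -1.4, -1.5]
gripper_width: 0.626
grip_force: 22.0
```

```bash
python3 go.py .4343 -.3426 .165 90; python3 cups.py; python3 - <<'E'
from h import *
a=snapshot("scene")[:,:,::-1][190:270,160:270]; b=snapshot("side")[:,:,::-1][100:180,290:400]
cv2.imwrite("pics/d5.png",cv2.resize(np.hstack([a,b]),None,fx=3.6,fy=3.6,interpolation=2))
E
```

```text
46.55 [ 0.64   -0.0481  0.1696] yaw 89.95121536794605 shift mm [-294.6304 -205.4857    3.2399] turn [ 0.0088  0.0017 -0.0008] q [-0.1979  0.2924  1.5414  0.0001  1.2987 -0.1971] F [ 0.8451 -1.3815 -1.5026] -0.038466771587705416 0.6258745930334597
scene [('c', np.float64(0.689), np.float64(0.285), np.float64(1.8)), ('c', np.float64(0.796), np.float64(0.189), np.float64(1.5)), ('c', np.float64(0.615), np.float64(0.141), np.float64(1.6)), ('c', np.float64(0.636), np.float64(0.047), np.float64(0.2)), ('c', np.float64(0.489), np.float64(-0.018), np.float64(2.3)), ('b', np.float64(0.449), np.float64(-0.078), np.float64(4.0)), ('c', np.float64(0.548), np.float64(-0.34), np.float64(0.9))]
side [('c', np.float64(0.681), np.float64(0.286), np.float64(1.7)), ('c', np.float64(0.601), np.float64(0.15), np.float64(2.9)), ('b', np.float64(0.453), np.float64(0.08), np.float64(1.4)), ('c', np.float64(0.638), np.float64(0.048), np.float64(1.1)), ('b', np.float64(0.447), np.float64(-0.081), np.float64(0.5)), ('c', np.float64(0.659), np.float64(-0.14), np.float64(3.5)), ('c', np.float64(0.543), np.float64(-0.331), np.float64(2.4))]
wrist [('c', np.float64(0.634), np.float64(0.05), np.float64(1.6)), ('b', np.float64(0.637), np.float64(-0.091), np.float64(1.7))]
```

View pics/d5.png

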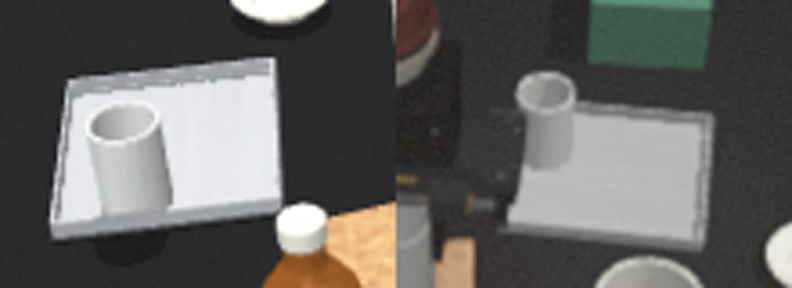

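Call:
{"api": "apply_moves", "payload": {
  "rows": [
    {"x":-20,"y":-13.8,"z":0,"wx":0,"wy":0,"wz":0},
    {"x":-40,"y":-27.6,"z":0,"wx":0,"wy":0,"wz":0},
    {"x":-40,"y":-27.6,"z":0,"wx":0,"wy":0,"wz":0},
    {"x":-40,"y":-27.6,"z":0,"wx":0,"wy":0,"wz":0},
    {"x":-40,"y":-27.6,"z":0,"wx":0,"wy":0,"wz":0},
    {"x":-40,"y":-27.6,"z":0,"wx":0,"wy":0,"wz":0},
    {"x":-40,"y":-27.6,"z":0,"wx":0,"wy":0,"wz":0},
    {"x":-25,"y":-17,"z":0,"wx":0,"wy":0,"wz":0}
  ]
}}

```text
time_s: 47.95
ee_pos: [0.4384, -0.3351, 0.1641]
tool_rot: [0.708, 0.706, -0.0, 0.0]
force: [1.1, -0.7, -1.7]
gripper_width: 0.623
grip_force: 22.0
```

Call:
{"api": "apply_moves", "payload": {
  "rows": [
    {"x":-9.5,"y":-6.6,"z":0,"wx":0,"wy":0,"wz":0},
    {"x":0,"y":0,"z":0,"wx":0,"wy":0,"wz":0},
    {"x":0,"y":0,"z":30,"wx":0,"wy":0,"wz":0},
    {"x":0,"y":0,"z":40,"wx":0,"wy":0,"wz":0},
    {"x":0,"y":0,"z":20,"wx":0,"wy":0,"wz":0},
    {"x":0,"y":0,"z":0,"wx":0,"wy":0,"wz":0},
    {"x":0,"y":0,"z":0,"wx":0,"wy":0,"wz":0},
    {"x":0,"y":0,"z":0,"wx":0,"wy":0,"wz":0}
  ]
}}

```text
time_s: 48.75
ee_pos: [0.4354, -0.3424, 0.0758]
tool_rot: [0.707, 0.707, 0.0, 0.002]
force: [-0.5, -0.7, -1.5]
gripper_width: 0.62
grip_force: 22.0
```

```bash
python3 go.py .4343 -.3426 .045 90
```

```text
48.75 [ 0.4354 -0.3424  0.0758] yaw 90.00462819702506 shift mm [-0.1345 -1.2144 30.7585] turn [0.0023 0.0022 0.0001] q [-0.8088  0.2038  1.8392  0.0002  1.0955 -0.809 ] F [-0.4659 -0.6963 -1.5117] 0.0017893560878763832 0.6196124497664134
```

Call:
{"api": "apply_moves", "payload": {
  "rows": [
    {"x":0,"y":0,"z":15,"wx":0,"wy":0,"wz":0},
    {"x":0,"y":0,"z":10,"wx":0,"wy":0,"wz":0},
    {"x":0,"y":0,"z":5,"wx":0,"wy":0,"wz":0},
    {"x":0,"y":0,"z":0,"wx":0,"wy":0,"wz":0},
    {"x":0,"y":0,"z":0.5,"wx":0,"wy":0,"wz":0},
    {"x":0,"y":0,"z":0,"wx":0,"wy":0,"wz":0}
  ]
}}

```text
time_s: 49.35
ee_pos: [0.4336, -0.3421, 0.0443]
tool_rot: [0.708, 0.707, -0.0, -0.0]
force: [-3.9, 2.5, 11.3]
gripper_width: 0.628
grip_force: 22.0
```

Call:
{"api": "apply_moves", "payload": {
  "fingers": 0.76,
  "rows": [
    {"x":0,"y":0,"z":0,"wx":0,"wy":0,"wz":0},
    {"x":0,"y":0,"z":0,"wx":0,"wy":0,"wz":0},
    {"x":0,"y":0,"z":0,"wx":0,"wy":0,"wz":0},
    {"x":0,"y":0,"z":0,"wx":0,"wy":0,"wz":0},
    {"x":0,"y":0,"z":-15,"wx":0,"wy":0,"wz":0},
    {"x":0,"y":0,"z":-40,"wx":0,"wy":0,"wz":0},
    {"x":0,"y":0,"z":-50,"wx":0,"wy":0,"wz":0},
    {"x":0,"y":0,"z":-46,"wx":0,"wy":0,"wz":0}
  ]
}}

```text
time_s: 50.15
ee_pos: [0.4337, -0.3418, 0.1971]
tool_rot: [0.707, 0.707, -0.0, 0.0]
force: [-0.1, -0.3, 0.2]
gripper_width: 0.762
grip_force: 0.0
```

Call:
{"api": "apply_moves", "payload": {
  "fingers": 0.85,
  "rows": [
    {"x":39,"y":25,"z":0,"wx":0,"wy":0,"wz":0},
    {"x":39,"y":25,"z":0,"wx":0,"wy":0,"wz":0},
    {"x":39,"y":25,"z":0,"wx":0,"wy":0,"wz":0},
    {"x":39,"y":25,"z":0,"wx":0,"wy":0,"wz":0},
    {"x":39,"y":25,"z":0,"wx":0,"wy":0,"wz":0},
    {"x":39,"y":25,"z":0,"wx":0,"wy":0,"wz":0},
    {"x":39,"y":25,"z":0,"wx":0,"wy":0,"wz":0},
    {"x":39,"y":25,"z":0,"wx":0,"wy":0,"wz":0}
  ]
}}

```text
time_s: 50.95
ee_pos: [0.6351, -0.0284, 0.1957]
tool_rot: [0.707, 0.707, 0.0, 0.001]
force: [-0.8, -0.2, 0.7]
gripper_width: 0.85
grip_force: 0.0
```

Call:
{"api": "apply_moves", "payload": {
  "rows": [
    {"x":0,"y":0,"z":0,"wx":0,"wy":0,"wz":0},
    {"x":0,"y":0,"z":0,"wx":0,"wy":0,"wz":0},
    {"x":0,"y":0,"z":0,"wx":0,"wy":0,"wz":0}
  ]
}}

```text
time_s: 51.25
ee_pos: [0.6337, -0.031, 0.1948]
tool_rot: [0.708, 0.707, -0.0, 0.0]
force: [0.3, -0.4, -0.7]
gripper_width: 0.852
grip_force: 0.0
```

```bash
python3 cups.py; python3 go.py .634 .05 .044 90
```

```text
scene [('c', np.float64(0.698), np.float64(0.29), np.float64(2.0)), ('c', np.float64(0.788), np.float64(0.19), np.float64(1.5)), ('c', np.float64(0.618), np.float64(0.147), np.float64(1.4)), ('c', np.float64(0.64), np.float64(0.043), np.float64(0.9)), ('b', np.float64(0.446), np.float64(-0.071), np.float64(1.0)), ('c', np.float64(0.415), np.float64(-0.336), np.float64(4.4)), ('c', np.float64(0.547), np.float64(-0.338), np.float64(4.0))]
side [('c', np.float64(0.79), np.float64(0.195), np.float64(0.3)), ('c', np.float64(0.603), np.float64(0.153), np.float64(0.8)), ('c', np.float64(0.631), np.float64(0.047), np.float64(2.1)), ('b', np.float64(0.441), np.float64(-0.074), np.float64(1.2)), ('c', np.float64(0.541), np.float64(-0.33), np.float64(1.9)), ('c', np.float64(0.43), np.float64(-0.338), np.float64(4.4))]
wrist [('c', np.float64(0.632), np.float64(0.05), np.float64(3.4))]
51.75 [ 0.634  -0.0305  0.1943] yaw 89.91444342466487 shift mm [ 80.4696  -0.1246 150.3218] turn [-0.      0.     -0.0015] q [-0.1722  0.2632  1.5292 -0.      1.3492 -0.1707] F [-0.0341  0.1541  0.4721] 0.023370316817818558 0.8518521271992437
```

Call:
{"api": "apply_moves", "payload": {
  "rows": [
    {"x":40.3,"y":-0.3,"z":0,"wx":0,"wy":0,"wz":0},
    {"x":40.2,"y":-0.2,"z":0,"wx":0,"wy":0,"wz":0},
    {"x":0,"y":0,"z":35,"wx":0,"wy":0,"wz":0},
    {"x":0,"y":0,"z":40,"wx":0,"wy":0,"wz":0},
    {"x":0,"y":0,"z":36,"wx":0,"wy":0,"wz":0},
    {"x":0,"y":0,"z":25,"wx":0,"wy":0,"wz":0},
    {"x":0,"y":0,"z":14,"wx":0,"wy":0,"wz":0},
    {"x":0,"y":0,"z":0,"wx":0,"wy":0,"wz":0}
  ]
}}

```text
time_s: 52.55
ee_pos: [0.6319, 0.0504, 0.0419]
tool_rot: [0.707, 0.707, -0.001, -0.002]
force: [0.9, -0.3, -0.6]
gripper_width: 0.85
grip_force: 0.0
```

Call:
{"api": "apply_moves", "payload": {
  "fingers": 0,
  "squeeze": 15,
  "rows": [
    {"x":0,"y":0,"z":0,"wx":0,"wy":0,"wz":0},
    {"x":0,"y":0,"z":0,"wx":0,"wy":0,"wz":0},
    {"x":0,"y":0,"z":0,"wx":0,"wy":0,"wz":0},
    {"x":0,"y":0,"z":0,"wx":0,"wy":0,"wz":0},
    {"x":0,"y":0,"z":0,"wx":0,"wy":0,"wz":0}
  ]
}}

```text
time_s: 53.05
ee_pos: [0.6348, 0.0503, 0.046]
tool_rot: [0.707, 0.707, 0.001, 0.001]
force: [-1.3, -1.1, 5.9]
gripper_width: 0.606
grip_force: 15.0
```

Call:
{"api": "apply_moves", "payload": {
  "squeeze": 22,
  "rows": [
    {"x":0,"y":0,"z":-15,"wx":0,"wy":0,"wz":0},
    {"x":0,"y":0,"z":-40,"wx":0,"wy":0,"wz":0},
    {"x":0,"y":0,"z":-45,"wx":0,"wy":0,"wz":0},
    {"x":0,"y":0,"z":-20,"wx":0,"wy":0,"wz":0},
    {"x":0,"y":0,"z":0,"wx":0,"wy":0,"wz":0},
    {"x":0,"y":0,"z":0,"wx":0,"wy":0,"wz":0},
    {"x":0,"y":0,"z":0,"wx":0,"wy":0,"wz":0}
  ]
}}

```text
time_s: 53.75
ee_pos: [0.632, 0.0504, 0.1617]
tool_rot: [0.707, 0.707, -0.001, -0.002]
force: [0.3, -0.9, -2.9]
gripper_width: 0.607
grip_force: 22.0
```

```bash
python3 go.py .5257 -.264 .165 90
```

```text
53.75 [0.632  0.0504 0.1617] yaw 89.94207624081137 shift mm [-314.5248 -105.9513   -2.8932] turn [-0.0043 -0.0002 -0.001 ] q [-0.0447  0.2917  1.5576  0.      1.2967 -0.0437] F [ 0.2655 -0.8557 -2.934 ] 0.04733421733674319 0.6074489782763028
```

Call:
{"api": "apply_moves", "payload": {
  "rows": [
    {"x":-20,"y":-6.9,"z":0,"wx":0,"wy":0,"wz":0},
    {"x":-40,"y":-13.7,"z":0,"wx":0,"wy":0,"wz":0},
    {"x":-40,"y":-13.7,"z":0,"wx":0,"wy":0,"wz":0},
    {"x":-40,"y":-13.7,"z":0,"wx":0,"wy":0,"wz":0},
    {"x":-40,"y":-13.7,"z":0,"wx":0,"wy":0,"wz":0},
    {"x":-40,"y":-13.7,"z":0,"wx":0,"wy":0,"wz":0},
    {"x":-40,"y":-13.7,"z":0,"wx":0,"wy":0,"wz":0},
    {"x":-35,"y":-12,"z":0,"wx":0,"wy":0,"wz":0}
  ]
}}

```text
time_s: 54.55
ee_pos: [0.5301, -0.2457, 0.1617]
tool_rot: [0.708, 0.707, -0.001, -0.002]
force: [0.2, -0.1, -1.8]
gripper_width: 0.611
grip_force: 22.0
```

Call:
{"api": "apply_moves", "payload": {
  "rows": [
    {"x":-19.3,"y":-6.9,"z":0,"wx":0,"wy":0,"wz":0},
    {"x":0,"y":0,"z":0,"wx":0,"wy":0,"wz":0},
    {"x":0,"y":0,"z":0,"wx":0,"wy":0,"wz":0},
    {"x":0,"y":0,"z":20,"wx":0,"wy":0,"wz":0},
    {"x":0,"y":0,"z":0,"wx":0,"wy":0,"wz":0},
    {"x":0,"y":0,"z":0,"wx":0,"wy":0,"wz":0}
  ]
}}

```text
time_s: 55.15
ee_pos: [0.5251, -0.2622, 0.1433]
tool_rot: [0.707, 0.707, -0.0, -0.001]
force: [0.1, 0.5, -1.3]
gripper_width: 0.605
grip_force: 22.0
```

```bash
python3 go.py .5257 -.264 .045 90; python3 cups.py
```

```text
55.15 [ 0.5251 -0.2622  0.1433] yaw 90.02774891389339 shift mm [-1.9978  0.8505 98.2898] turn [-0.0021 -0.0018  0.0005] q [-0.5976  0.2006  1.7031  0.0003  1.2407 -0.5982] F [ 0.0528  0.5003 -1.3133] 0.023613919217540063 0.6053963711986794
scene [('c', np.float64(0.693), np.float64(0.285), np.float64(1.7)), ('c', np.float64(0.792), np.float64(0.19), np.float64(1.3)), ('c', np.float64(0.619), np.float64(0.144), np.float64(1.7)), ('b', np.float64(0.446), np.float64(-0.067), np.float64(0.8)), ('c', np.float64(0.412), np.float64(-0.269), np.float64(2.5)), ('c', np.float64(0.553), np.float64(-0.338), np.float64(2.9))]
side [('c', np.float64(0.68), np.float64(0.289), np.float64(1.5)), ('c', np.float64(0.785), np.float64(0.191), np.float64(0.6)), ('c', np.float64(0.599), np.float64(0.152), np.float64(1.8)), ('b', np.float64(0.438), np.float64(-0.076), np.float64(1.6)), ('c', np.float64(0.542), np.float64(-0.317), np.float64(1.5)), ('c', np.float64(0.431), np.float64(-0.339), np.float64(1.6)), ('c', np.float64(0.532), np.float64(-0.378), np.float64(1.3))]
wrist []
```

Call:
{"api": "apply_moves", "payload": {
  "rows": [
    {"x":0,"y":0,"z":25,"wx":0,"wy":0,"wz":0},
    {"x":0,"y":0,"z":30,"wx":0,"wy":0,"wz":0},
    {"x":0,"y":0,"z":25,"wx":0,"wy":0,"wz":0},
    {"x":0,"y":0,"z":10,"wx":0,"wy":0,"wz":0},
    {"x":0,"y":0,"z":5,"wx":0,"wy":0,"wz":0},
    {"x":0,"y":0,"z":3,"wx":0,"wy":0,"wz":0},
    {"x":0,"y":0,"z":0,"wx":0,"wy":0,"wz":0},
    {"x":0,"y":0,"z":0,"wx":0,"wy":0,"wz":0}
  ]
}}

```text
time_s: 56.45
ee_pos: [0.5263, -0.2644, 0.0476]
tool_rot: [0.707, 0.707, 0.0, 0.001]
force: [1.1, 0.2, -1.6]
gripper_width: 0.606
grip_force: 22.0
```

Call:
{"api": "apply_moves", "payload": {
  "fingers": 0.76,
  "rows": [
    {"x":0,"y":0,"z":0,"wx":0,"wy":0,"wz":0},
    {"x":0,"y":0,"z":0,"wx":0,"wy":0,"wz":0},
    {"x":0,"y":0,"z":0,"wx":0,"wy":0,"wz":0},
    {"x":0,"y":0,"z":0,"wx":0,"wy":0,"wz":0},
    {"x":0,"y":0,"z":-15,"wx":0,"wy":0,"wz":0},
    {"x":0,"y":0,"z":-40,"wx":0,"wy":0,"wz":0},
    {"x":0,"y":0,"z":-50,"wx":0,"wy":0,"wz":0},
    {"x":0,"y":0,"z":-46,"wx":0,"wy":0,"wz":0}
  ]
}}

```text
time_s: 57.25
ee_pos: [0.5253, -0.2638, 0.2003]
tool_rot: [0.707, 0.707, 0.0, 0.0]
force: [0.6, -0.3, 0.8]
gripper_width: 0.76
grip_force: 0.0
```

Call:
{"api": "apply_moves", "payload": {
  "fingers": 0.85,
  "rows": [
    {"x":41,"y":9.6,"z":0,"wx":0,"wy":0,"wz":0},
    {"x":41,"y":9.6,"z":0,"wx":0,"wy":0,"wz":0},
    {"x":41,"y":9.6,"z":0,"wx":0,"wy":0,"wz":0},
    {"x":41,"y":9.6,"z":0,"wx":0,"wy":0,"wz":0},
    {"x":41,"y":9.6,"z":0,"wx":0,"wy":0,"wz":0},
    {"x":41,"y":9.6,"z":0,"wx":0,"wy":0,"wz":0},
    {"x":41,"y":9.6,"z":0,"wx":0,"wy":0,"wz":0},
    {"x":41,"y":9.6,"z":0,"wx":0,"wy":0,"wz":0}
  ]
}}

```text
time_s: 58.05
ee_pos: [0.6029, 0.0658, 0.1989]
tool_rot: [0.707, 0.707, 0.001, 0.001]
force: [0.9, -0.6, -0.1]
gripper_width: 0.852
grip_force: 0.0
```

Call:
{"api": "apply_moves", "payload": {
  "rows": [
    {"x":0,"y":0,"z":0,"wx":0,"wy":0,"wz":0},
    {"x":0,"y":0,"z":0,"wx":0,"wy":0,"wz":0},
    {"x":0,"y":0,"z":0,"wx":0,"wy":0,"wz":0}
  ]
}}

```text
time_s: 58.35
ee_pos: [0.6025, 0.0633, 0.1979]
tool_rot: [0.708, 0.707, -0.0, 0.0]
force: [-0.0, 0.7, 0.9]
gripper_width: 0.851
grip_force: 0.0
```

```bash
python3 cups.py; python3 go.py .602 .147 .044 90
```

```text
scene [('c', np.float64(0.688), np.float64(0.286), np.float64(1.0)), ('c', np.float64(0.79), np.float64(0.189), np.float64(2.0)), ('b', np.float64(0.441), np.float64(-0.072), np.float64(0.9)), ('c', np.float64(0.541), np.float64(-0.269), np.float64(2.1)), ('c', np.float64(0.421), np.float64(-0.334), np.float64(4.1)), ('c', np.float64(0.549), np.float64(-0.338), np.float64(1.6))]
side [('c', np.float64(0.68), np.float64(0.29), np.float64(2.6)), ('c', np.float64(0.788), np.float64(0.192), np.float64(1.1)), ('c', np.float64(0.596), np.float64(0.145), np.float64(2.1)), ('b', np.float64(0.441), np.float64(-0.074), np.float64(2.4)), ('c', np.float64(0.523), np.float64(-0.268), np.float64(0.7)), ('c', np.float64(0.437), np.float64(-0.332), np.float64(1.4)), ('c', np.float64(0.544), np.float64(-0.34), np.float64(0.7))]
wrist [('c', np.float64(0.789), np.float64(0.191), np.float64(1.9)), ('c', np.float64(0.605), np.float64(0.146), np.float64(0.4))]
58.85 [0.6025 0.0638 0.1973] yaw 89.9168259121237 shift mm [ 83.2087  -0.5984 153.3186] turn [-0.0001 -0.     -0.0015] q [-0.0246  0.1935  1.6057  0.      1.3425 -0.0232] F [ 0.829  -0.7433  0.124 ] -0.004483985884001744 0.8474517360233602
```

Call:
{"api": "apply_moves", "payload": {
  "rows": [
    {"x":41.4,"y":0,"z":0,"wx":0,"wy":0,"wz":0},
    {"x":41.4,"y":0,"z":0,"wx":0,"wy":0,"wz":0},
    {"x":0,"y":0,"z":35,"wx":0,"wy":0,"wz":0},
    {"x":0,"y":0,"z":40,"wx":0,"wy":0,"wz":0},
    {"x":0,"y":0,"z":38,"wx":0,"wy":0,"wz":0},
    {"x":0,"y":0,"z":25,"wx":0,"wy":0,"wz":0},
    {"x":0,"y":0,"z":14,"wx":0,"wy":0,"wz":0},
    {"x":0,"y":0,"z":0,"wx":0,"wy":0,"wz":0}
  ]
}}

```text
time_s: 59.65
ee_pos: [0.6009, 0.1466, 0.043]
tool_rot: [0.707, 0.707, -0.002, -0.001]
force: [0.2, -0.1, 0.3]
gripper_width: 0.855
grip_force: 0.0
```

Call:
{"api": "apply_moves", "payload": {
  "fingers": 0,
  "squeeze": 15,
  "rows": [
    {"x":0,"y":0,"z":0,"wx":0,"wy":0,"wz":0},
    {"x":0,"y":0,"z":0,"wx":0,"wy":0,"wz":0},
    {"x":0,"y":0,"z":0,"wx":0,"wy":0,"wz":0},
    {"x":0,"y":0,"z":0,"wx":0,"wy":0,"wz":0},
    {"x":0,"y":0,"z":0,"wx":0,"wy":0,"wz":0}
  ]
}}

```text
time_s: 60.15
ee_pos: [0.6037, 0.147, 0.047]
tool_rot: [0.707, 0.707, 0.001, 0.001]
force: [-0.1, 0.2, 6.2]
gripper_width: 0.608
grip_force: 15.0
```

Call:
{"api": "apply_moves", "payload": {
  "squeeze": 22,
  "rows": [
    {"x":0,"y":0,"z":-15,"wx":0,"wy":0,"wz":0},
    {"x":0,"y":0,"z":-40,"wx":0,"wy":0,"wz":0},
    {"x":0,"y":0,"z":-45,"wx":0,"wy":0,"wz":0},
    {"x":0,"y":0,"z":-40,"wx":0,"wy":0,"wz":0},
    {"x":0,"y":0,"z":0,"wx":0,"wy":0,"wz":0},
    {"x":0,"y":0,"z":0,"wx":0,"wy":0,"wz":0}
  ]
}}

```text
time_s: 60.75
ee_pos: [0.6031, 0.1469, 0.187]
tool_rot: [0.707, 0.707, 0.001, 0.001]
force: [-0.8, -0.5, -2.7]
gripper_width: 0.603
grip_force: 22.0
```

```bash
python3 go.py .438 -.2645 .185 90
```

```text
60.75 [0.6031 0.1469 0.187 ] yaw 89.94466610206335 shift mm [-411.6028 -164.74      1.5027] turn [ 0.0026 -0.0003 -0.001 ] q [ 0.112   0.2343  1.5777 -0.      1.3269  0.113 ] F [-0.8199 -0.5181 -2.7333] -0.010930650536700658 0.6028818849637005
```

Call:
{"api": "apply_moves", "payload": {
  "rows": [
    {"x":-20,"y":-8,"z":0,"wx":0,"wy":0,"wz":0},
    {"x":-40,"y":-16,"z":0,"wx":0,"wy":0,"wz":0},
    {"x":-40,"y":-16,"z":0,"wx":0,"wy":0,"wz":0},
    {"x":-40,"y":-16,"z":0,"wx":0,"wy":0,"wz":0},
    {"x":-40,"y":-16,"z":0,"wx":0,"wy":0,"wz":0},
    {"x":-40,"y":-16,"z":0,"wx":0,"wy":0,"wz":0},
    {"x":-40,"y":-16,"z":0,"wx":0,"wy":0,"wz":0},
    {"x":-40,"y":-16,"z":0,"wx":0,"wy":0,"wz":0}
  ]
}}

```text
time_s: 61.55
ee_pos: [0.4798, -0.1536, 0.1829]
tool_rot: [0.707, 0.707, -0.001, -0.002]
force: [1.6, -0.4, -2.1]
gripper_width: 0.607
grip_force: 22.0
```

Call:
{"api": "apply_moves", "payload": {
  "rows": [
    {"x":-40,"y":-16,"z":0,"wx":0,"wy":0,"wz":0},
    {"x":-40,"y":-16,"z":0,"wx":0,"wy":0,"wz":0},
    {"x":-31,"y":-12,"z":0,"wx":0,"wy":0,"wz":0},
    {"x":0,"y":0,"z":0,"wx":0,"wy":0,"wz":0},
    {"x":0,"y":0,"z":30,"wx":0,"wy":0,"wz":0},
    {"x":0,"y":0,"z":0,"wx":0,"wy":0,"wz":0},
    {"x":0,"y":0,"z":0,"wx":0,"wy":0,"wz":0}
  ]
}}

```text
time_s: 62.25
ee_pos: [0.4371, -0.2622, 0.1536]
tool_rot: [0.707, 0.707, -0.0, -0.002]
force: [-0.1, -0.2, -1.5]
gripper_width: 0.607
grip_force: 22.0
```

```bash
python3 go.py .4377 -.2645 .0465 90; python3 cups.py
```

```text
62.25 [ 0.4371 -0.2622  0.1536] yaw 89.97946981544217 shift mm [ -2.6062   1.0189 107.0927] turn [-0.0036 -0.0033 -0.0004] q [-0.6954  0.0093  1.8903  0.0002  1.2469 -0.6951] F [-0.0976 -0.1935 -1.5151] 0.008706636493122534 0.6069151652346857
scene [('c', np.float64(0.687), np.float64(0.284), np.float64(1.4)), ('c', np.float64(0.795), np.float64(0.187), np.float64(1.6)), ('b', np.float64(0.449), np.float64(-0.068), np.float64(1.8)), ('c', np.float64(0.528), np.float64(-0.269), np.float64(1.5)), ('c', np.float64(0.545), np.float64(-0.339), np.float64(3.9))]
side [('c', np.float64(0.685), np.float64(0.289), np.float64(1.4)), ('c', np.float64(0.786), np.float64(0.193), np.float64(0.4)), ('b', np.float64(0.433), np.float64(-0.073), np.float64(2.8)), ('c', np.float64(0.524), np.float64(-0.26), np.float64(1.4)), ('c', np.float64(0.543), np.float64(-0.337), np.float64(2.5)), ('c', np.float64(0.427), np.float64(-0.386), np.float64(0.7))]
wrist [('c', np.float64(0.525), np.float64(-0.265), np.float64(2.2))]
```

Call:
{"api": "apply_moves", "payload": {
  "rows": [
    {"x":0,"y":0,"z":25,"wx":0,"wy":0,"wz":0},
    {"x":0,"y":0,"z":30,"wx":0,"wy":0,"wz":0},
    {"x":0,"y":0,"z":25,"wx":0,"wy":0,"wz":0},
    {"x":0,"y":0,"z":15,"wx":0,"wy":0,"wz":0},
    {"x":0,"y":0,"z":7,"wx":0,"wy":0,"wz":0},
    {"x":0,"y":0,"z":4,"wx":0,"wy":0,"wz":0},
    {"x":0,"y":0,"z":0,"wx":0,"wy":0,"wz":0},
    {"x":0,"y":0,"z":0,"wx":0,"wy":0,"wz":0}
  ]
}}

```text
time_s: 63.55
ee_pos: [0.4388, -0.2645, 0.0503]
tool_rot: [0.707, 0.707, 0.0, 0.001]
force: [0.0, 1.2, -2.6]
gripper_width: 0.602
grip_force: 22.0
```

```bash
python3 go.py .4377 -.2645 .0465 90
```

```text
63.55 [ 0.4388 -0.2645  0.0503] yaw 89.93802924851411 shift mm [ 0.019  -1.1429  3.8058] turn [ 0.0013  0.0011 -0.0011] q [-0.6965  0.1508  1.9567  0.      1.0324 -0.6954] F [ 0.0096  1.1578 -2.6452] -0.039776222760856135 0.6020206467001616
```

Call:
{"api": "apply_moves", "payload": {
  "rows": [
    {"x":0,"y":0,"z":2,"wx":0,"wy":0,"wz":0},
    {"x":0,"y":0,"z":1.5,"wx":0,"wy":0,"wz":0},
    {"x":0,"y":0,"z":0,"wx":0,"wy":0,"wz":0}
  ]
}}

```text
time_s: 63.85
ee_pos: [0.4388, -0.2649, 0.0471]
tool_rot: [0.707, 0.707, -0.0, 0.001]
force: [-1.9, -1.3, 3.9]
gripper_width: 0.604
grip_force: 22.0
```

Call:
{"api": "apply_moves", "payload": {
  "fingers": 0.76,
  "rows": [
    {"x":0,"y":0,"z":0,"wx":0,"wy":0,"wz":0},
    {"x":0,"y":0,"z":0,"wx":0,"wy":0,"wz":0},
    {"x":0,"y":0,"z":0,"wx":0,"wy":0,"wz":0},
    {"x":0,"y":0,"z":0,"wx":0,"wy":0,"wz":0},
    {"x":0,"y":0,"z":-15,"wx":0,"wy":0,"wz":0},
    {"x":0,"y":0,"z":-40,"wx":0,"wy":0,"wz":0},
    {"x":0,"y":0,"z":-50,"wx":0,"wy":0,"wz":0},
    {"x":0,"y":0,"z":-46,"wx":0,"wy":0,"wz":0}
  ]
}}

```text
time_s: 64.65
ee_pos: [0.4379, -0.2636, 0.1983]
tool_rot: [0.707, 0.707, 0.0, -0.0]
force: [1.4, -1.1, 0.1]
gripper_width: 0.759
grip_force: 0.0
```

Call:
{"api": "apply_moves", "payload": {
  "rows": [
    {"x":-30,"y":10,"z":-35,"wx":0,"wy":0,"wz":0},
    {"x":-30,"y":10,"z":-35,"wx":0,"wy":0,"wz":0},
    {"x":-30,"y":10,"z":-20,"wx":0,"wy":0,"wz":0},
    {"x":-30,"y":10,"z":0,"wx":0,"wy":0,"wz":0},
    {"x":-30,"y":0,"z":0,"wx":0,"wy":0,"wz":0},
    {"x":0,"y":0,"z":0,"wx":0,"wy":0,"wz":0},
    {"x":0,"y":0,"z":0,"wx":0,"wy":0,"wz":0}
  ]
}}

```text
time_s: 65.35
ee_pos: [0.4777, -0.414, 0.2859]
tool_rot: [0.708, 0.706, 0.0, -0.001]
force: [0.6, -0.1, 0.4]
gripper_width: 0.762
grip_force: 0.0
```

```bash
python3 cups.py; python3 go.py .48 -.4 .3 90; python3 - <<'E'
from h import *
w=cv2.resize(cv2.imread("pics/last.png")[0:240],(700,262)); s=cv2.resize(snapshot("side")[:,:,::-1][90:390,190:450],(350,338)); c=cv2.resize(snapshot("scene")[:,:,::-1][140:280,160:480],(350,338))
cv2.imwrite("pics/fin.png",np.vstack([w,np.hstack([s,c])]))
E
```

```text
scene [('c', np.float64(0.697), np.float64(0.28), np.float64(2.8)), ('c', np.float64(0.795), np.float64(0.187), np.float64(1.4)), ('b', np.float64(0.448), np.float64(-0.071), np.float64(0.5)), ('c', np.float64(0.538), np.float64(-0.27), np.float64(0.9)), ('c', np.float64(0.544), np.float64(-0.341), np.float64(4.8))]
side [('c', np.float64(0.68), np.float64(0.283), np.float64(0.4)), ('c', np.float64(0.788), np.float64(0.19), np.float64(1.9)), ('b', np.float64(0.438), np.float64(-0.078), np.float64(1.0)), ('c', np.float64(0.435), np.float64(-0.263), np.float64(2.5)), ('c', np.float64(0.526), np.float64(-0.269), np.float64(1.7)), ('c', np.float64(0.546), np.float64(-0.336), np.float64(3.1))]
wrist [('c', np.float64(0.526), np.float64(-0.264), np.float64(2.2)), ('c', np.float64(0.441), np.float64(-0.266), np.float64(1.1)), ('c', np.float64(0.546), np.float64(-0.334), np.float64(0.5)), ('c', np.float64(0.436), np.float64(-0.342), np.float64(0.9))]
65.85 [ 0.4781 -0.4137  0.287 ] yaw 89.96729200106117 shift mm [ 13.6601   1.8516 -12.9874] turn [ 0.0002  0.0002 -0.0006] q [-0.8379  0.2045  1.425   0.      1.5118 -0.8373] F [-0.5012 -0.4819  0.3337] -0.06367702507492885 0.757119708963631
```

View pics/fin.png

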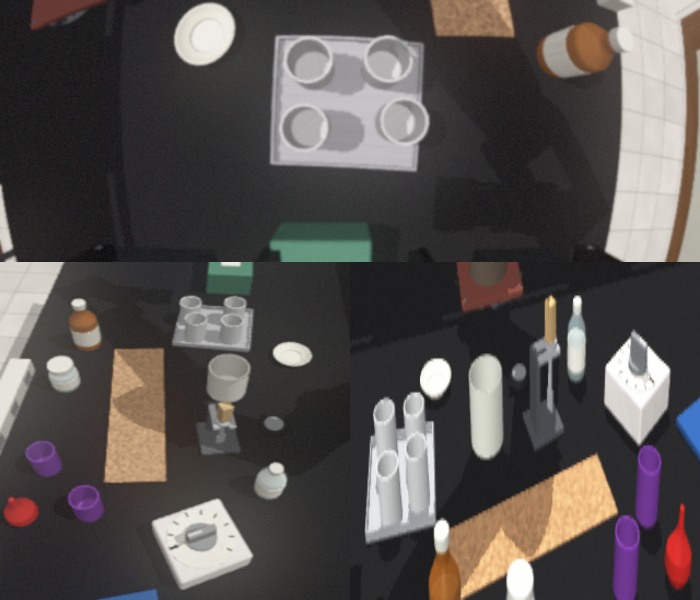

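```bash
python3 -c "
from station import *
print(hand_in())"
```

```text
the job is handed in; nothing more can be done
None
```

The job is handed in at about 66 s of the 210 s allowed. The knob is at its zero stop, the stirrer was rinsed, dipped in all four cups from left to right, rinsed again and hung back in its stand, and the four cups stand upright on the tray. The rightmost cup (cup_4) slid about 3 cm on the tray after I set it down and now rests against the wall.

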